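# Seat a massing model in the sloping squaring jig

### The job

Pick up the small model of the flat-roofed building and set it gently on the sloping plate of the squaring jig, just above the spring pusher with its cut-off corner towards the pusher and the stop, and let go, so that it slides down along the side fence by itself until the pusher catches it. Then push its base down the slope past the pusher, fully home into the corner, press it against the steel stop with about 10 N for half a second (never more than 18 N, or the edge dents), and leave it there. Do not knock over or shift the other things on the table.

Things in the scene. Friction and masses are not known exactly. Their poses are not given: they have to be found in the camera images.
- model: The part: a massing model of plain wood. Base board 90 x 64 x 20 mm (along its x, y, z), on it, centred, a flat-roofed building 40 x 36 mm (x, y) with walls 20 to 60 mm above the underside, and on the roof a 12 mm high stair head, 12 mm off centre to +x. Origin: centre of the underside, z up. 0.16 to 0.26 kg. Stands upright on the table at the start.
- model_grip (a point): The middle of the building, 45 mm above the model's underside, on its axis. The two walls with small windows (facing the model's +y and -y, 36 mm apart, 40 mm long) are the place to grip, above the 20 mm thick base. Axes as the model's.
- model_corner (a point): The sharp bottom corner of the model's base at its -x,-y (model frame -45, -32, 0 mm): the corner that has to end in the jig's locating corner. Axes as the model's.
- model_cut (a point): Middle of the cut-off corner of the model's base, on its top edge (model frame -33, 26, 20 mm): the cut takes 24 mm off the long side and 12 mm off the low end. On the jig it points down to the stop and to the pusher.
- plate: Slippery sloping plate of the squaring jig (fixed; place and yaw differ each time). Origin: the locating corner on its upper face, where stop and side fence meet. x runs uphill along the face away from the stop (rises 20 degrees), y along the face away from the side fence (rises 11 degrees), z is the face's normal, 23 degrees off vertical. Face: x -15 to 200, y -15 to 115 mm. A model let go slides down by itself.
- home (a point): Where the model's origin is when seated: plate frame (45, 32, 0) mm, the model's x, y, z axes then along the plate's. Axes as the plate's.
- fence_end (a point): Uphill end of the aluminium side fence, top edge, on the locating face: plate frame (150, 0, 16) mm. The fence's face is at plate y = 0, from x = -14 to 150 mm; it is 16 mm high and 14 mm thick.
- stop: The steel stop bar across the plate's low end, 14 x 62 x 16 mm high; origin and axes as the plate's; its face is at plate x = 0, from y = 0 to 62 mm. Rigid.
- pusher_nose (a point): Tip of the round steel nose (radius 7, 17 mm tall) of the spring pusher facing the side fence: plate frame (41, 58, 10) mm when free. It yields in +y against 5 N plus 0.4 N per mm, 6 mm once the model is seated. It catches a model's cut corner with the low edge about 31 mm short of the stop, if let go within 40 mm uphill of there. Getting past takes 6 to 12 N along the slope, then 1 to 5 N up to the stop.
- pusher_housing (a point): Top centre of the pusher's steel housing, 36 x 30 mm (x, y), 20 mm above the plate: plate frame (41, 99, 20) mm.
- round_model: Bystander: another massing model, a round tower (48 mm diameter, 64 mm tall in all) on a square 80 x 80 x 12 mm base. It may stand in either of the two model places. Origin: centre of the underside.
- glue: Bystander: white glue bottle, 52 mm diameter, 130 mm tall, standing. Origin: centre of the underside.
- tape: Bystander: cardboard tape ring lying flat, 90 mm diameter, 24 mm high. Origin: centre of the underside.
- jar: Bystander: glass jar, 48 mm diameter, 55 mm tall. Origin: centre of the underside.
- brush: Bystander: brush lying flat on the table, to the robot's right.
- offcut: Bystander: wooden offcut 60 x 45 x 35 mm. Origin: centre of the underside.
There are look-alikes about, which are no part of the job. What is shaped like the model but yellow is not meant.

How it is judged:
On the way, in this order (a step that is already met when the one before it is completed fails the run):
1. the model, let go, lies flat and still on the plate, caught by the pusher: its corner within 4 mm of the side fence and 20 to 45 mm short of the stop, no finger on it (contact force between the fingers and model below 0.1 N and x of model_corner in the frame of plate between 0.02 and 0.045 m and y of model_corner in the frame of plate between -0.004 and 0.004 m and z of model_corner in the frame of plate between -0.004 and 0.004 m and linear speed of model below 0.02 m/s), for 0.2 s.
2. the model is pressed against the stop with more than 3 N for 0.3 s, its corner within 2.5 mm of home (contact force between model and stop above 3 N and x of model_corner in the frame of plate below 0.0025 m), for 0.3 s.
At the end, for the whole second after the job is handed in: The sharp corner of the model's base is within 2 mm of the jig's locating corner along each plate axis, the base square to the fences and flat on the plate within 0.04 rad, at rest and let go (x of model_corner in the frame of plate between -0.002 and 0.002 m and y of model_corner in the frame of plate between -0.002 and 0.002 m and z of model_corner in the frame of plate between -0.002 and 0.002 m and angle between the x axis of model and the x axis of plate, either way round below 0.04 rad and angle between the z axis of model and the z axis of plate, either way round below 0.04 rad and linear speed of model below 0.01 m/s and contact force between the fingers and model below 0.05 N); the robot touches nothing.
It fails at once if the model is pressed or rammed against the stop with more than 18 N (contact force between model and stop above 18 N).
It fails at once if the model is dropped or thrown (faster than 0.65 m/s with no finger on it) (contact force between the fingers and model below 0.05 N and linear speed of model above 0.65 m/s).
It fails at once if another thing on the table is shifted by more than 20 mm (the brush 30 mm) (distance of any of round_model, glue, tape, jar, offcut from where it was at the start of the episode above 0.02 m or distance of brush from where it was at the start of the episode above 0.03 m).
It also fails if it takes over 62 s, if anything falls off the work surface, if the arm or the gripper's body presses on something with over 40 N, if the wrist force passes 120 N, or if a joint passes its speed limit or range.

### The arm

A 7-joint arm with a two-finger parallel gripper is mounted at the origin on the work surface. World frame = base frame: x ahead of the robot, y to its left, z up, the work surface at z = 0. Lengths are in m, angles in rad, forces in N, time in s.
With the tool pointing down it reaches from about 0.425 to 0.875 m from the base axis. Payload 4.7 kg.
Tool frame: the origin (TCP) lies at the very end of the fingers, on their centre line; the grasp point (between the pads) lies 19 mm behind it; y points along the fingers, z is the direction in which the jaws open and shut, and the axes are right-handed (so a half turn about y gives the same grasp; the last joint's range is limited). The gripper opens to 87 mm and grips with 3 to 60 N. Pads are 19 mm wide; open, the fingers measure 117 mm over their backs; the gripper's body (75 mm by 190 mm) begins 51 mm behind the grasp point.
Start: joints at [-1.138, 0.321, -0.07, 1.45, 0.023, 1.371, -0.057], TCP at [0.264, 0.594, 0.2] pointing down, gripper open.
Joint ranges: [-2.86, 2.86], [-0.3, 2.09], [-1.38, 1.24], [0.06, 2.45], [-1.56, 4.7], [0.09, 2.05], [-2.69, 2.69]. Speed limits (rad/s): [2.57, 2.57, 3.14, 3.14, 3.14, 3.14, 3.14].

### API

Orientations are given as a rotation vector (axis times angle).
In Python, from plant import arm gives the robot as it stands.
- The arm moves only by the tool apply_moves, never from a script. Its argument "targets" is a list that holds one entry, the list of rows, each a list of 7 numbers: the turn, a rotation vector about the tool's x, y, z in degrees, then the shift along the tool's x, y, z in mm, then the closure, from -1 (fully open) to 1 (shut), so that 0 is half open. In form: [[[rx, ry, rz, tx, ty, tz, claw], ...]]. A call has 1 to 8 rows; each row shifts and turns the pose as measured when the row begins, along the tool's axes as they then stand; what a row does not reach is not made up. A row lasts 1/12 s, in which the tool goes at most 41.7 mm and 7.16 degrees, less where a joint would pass 70% of its speed; a pose out of reach is approached as far as the arm can. A call is refused whole if a number of a shift passes 41.7 or a number of a turn 7.16, either way. A call with a gripper value outside its range is refused whole. The fingers move at their own pace and stop on an object; the grip force is fixed at half the most. Time passes only in rows, so rows that do not move let the fingers close. It gives the time, the measured TCP pose, the force and the opening at its end, in the units of the state.
- arm.state(): the state, without advancing time (a new reading comes with each control period).
- arm.read_camera(name): name is "scene" or "top" or "wrist"; returns a dict with "color" (420x560x3 uint8, red, green, blue), "vfov" (degrees; the focal length in pixels is half the picture's height over the tangent of half this angle, whatever the lens; pixels are square), "cx", "cy" (the principal point, pixels), "rvec" (rotation vector, rad) and "tvec" (3), from world to camera coordinates, as OpenCV has them. Camera axes: x right, y down, z forward; pixel columns grow to the right and rows downward; lengths in m; the calibration is good to about 2 mm. A picture is of the moment at which its call begins. There is no depth.
- arm.finish_job(): hands the job in, once; it reports no verdict.
The state is a dict: "clock": time; "qpos": joint angles; "joint_vel": joint speeds; "joint_efforts": joint torques, N m; "eef_pos": TCP position; "ee_rot": TCP orientation; "contact_force": force on the tool from outside, world axes, zero at the start; "ft_torque": the same for the moment, N m; "gripper_width": finger opening in m.
Only numpy, scipy, OpenCV 4.12 (cv2) and the standard library are available. Lean on these libraries where they do the work, as an engineer would, in place of code of your own. Each camera call takes 0.05 s, during which the arm holds its last target.

## Working session

There is one attempt and no reset: what is moved stays moved. The work goes in short steps, Python scripts to look and compute and a tool call to move; the robot and the scene stay as the last step left them, time stands still between calls to the robot, and variables do not carry over. Pictures are saved under pics/ and viewed, and the job is handed in when it is done.

Besides the shell and the picture viewer there is one more tool, called after "Emit:" by a JSON object that holds its "name" and its "arguments". apply_moves: Moves the arm, as the interface text tells. Its arguments: {"type":"object","properties":{"targets":{"type":"array"}},"required":["targets"]}

```bash
ls; mkdir -p pics; python3 - <<'E'
from plant import arm
import cv2
s=arm.state(); print(s)
for n in ["scene","top","wrist"]:
    c=arm.read_camera(n); cv2.imwrite(f"pics/{n}0.png",c["color"][:,:,::-1]); print(n,{k:v for k,v in c.items() if k!="color"})
E
```

```text
pics
{'clock': 0.0, 'qpos': array([-1.13793621,  0.3218381 , -0.07009212,  1.45169055,  0.02260099,
        1.37079365, -0.05688673]), 'joint_vel': array([-1.21091456e-03, -1.12468004e-04, -5.46821935e-05,  1.71325588e-04,
        5.36183397e-04, -6.17768024e-05, -9.99901898e-05]), 'joint_efforts': array([-7.83417418e-04, -4.91287494e+01, -4.04645959e-01, -3.12534571e+01,
       -6.39746315e-02,  4.38052998e-02,  1.84674118e-04]), 'eef_pos': array([0.264106  , 0.59326299, 0.198644  ]), 'ee_rot': array([-1.54765576,  0.32874786, -0.32826135]), 'contact_force': array([-0.24366446, -0.21713038,  0.93594613]), 'ft_torque': array([-0.01153329,  0.05015922,  0.02500222]), 'gripper_width': 0.08702360348354019}
scene {'vfov': 48.06150485895307, 'cx': 278.82441354528277, 'cy': 215.0693931058701, 'rvec': array([ 2.18262475,  0.87325575, -0.36841309]), 'tvec': array([-0.39303842, -0.20075852,  1.4088149 ])}
top {'vfov': 52.76483470340172, 'cx': 279.8211276003741, 'cy': 216.43376288863408, 'rvec': array([ 2.12843218, -2.17620667,  0.20310569]), 'tvec': array([-0.032602  ,  0.54230099,  0.87244289])}
wrist {'vfov': 62.96413774897406, 'cx': 278.1756038211196, 'cy': 206.71749897803926, 'rvec': array([-2.42412404, -1.57384615, -0.22704323]), 'tvec': array([-0.64935902, -0.0346297 ,  0.39038669])}
```

View pics/scene0.png

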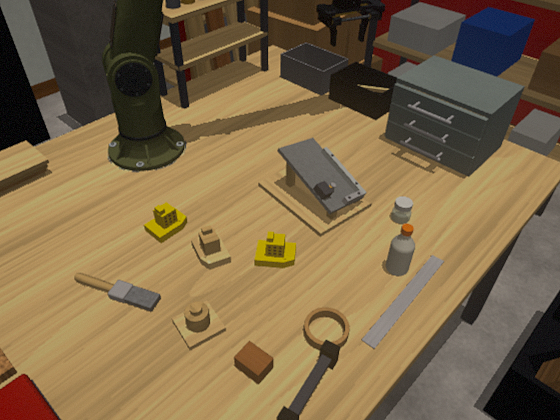

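View pics/top0.png

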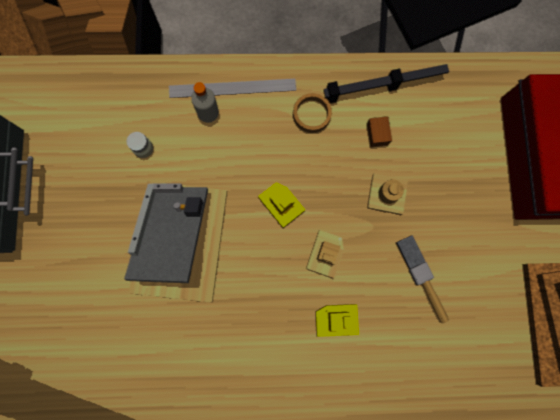

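View pics/wrist0.png

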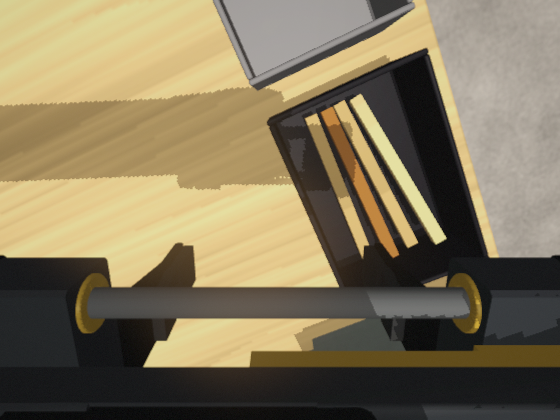

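The top view shows the wooden model at about (325,254), yellow look-alikes at (282,204) and (338,320), and the jig at about (170,235). In the jig the fence is at left, the stop at the top and the pusher at (190,206). The round model is at (388,194). I'll zoom in next.

```bash
python3 - <<'E'
import cv2
t=cv2.imread("pics/top0.png"); s=cv2.imread("pics/scene0.png")
a=cv2.resize(t[170:310,110:250],(560,560),interpolation=cv2.INTER_CUBIC); b=cv2.resize(t[220:290,290:360],(240,240),interpolation=cv2.INTER_CUBIC)
import numpy as np
o=np.zeros((560,800,3),np.uint8); o[:,:560]=a; o[:240,560:]=b; cv2.imwrite("pics/z1.png",o)
a=cv2.resize(s[130:240,250:380],(520,440),interpolation=cv2.INTER_CUBIC); b=cv2.resize(s[215:275,180:240],(280,280),interpolation=cv2.INTER_CUBIC)
o=np.zeros((560,800,3),np.uint8); o[:440,:520]=a; o[:280,520:]=b; cv2.imwrite("pics/z2.png",o)
E
```

```text
(no output)
```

View pics/z1.png

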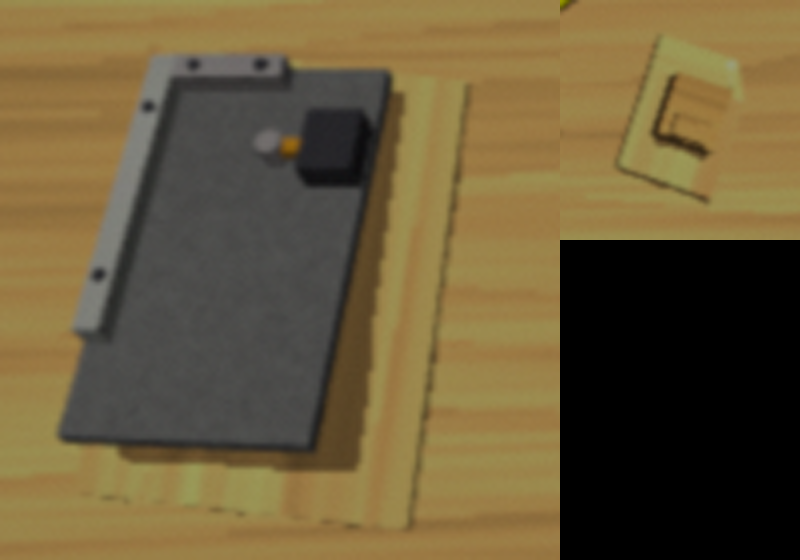

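View pics/z2.png

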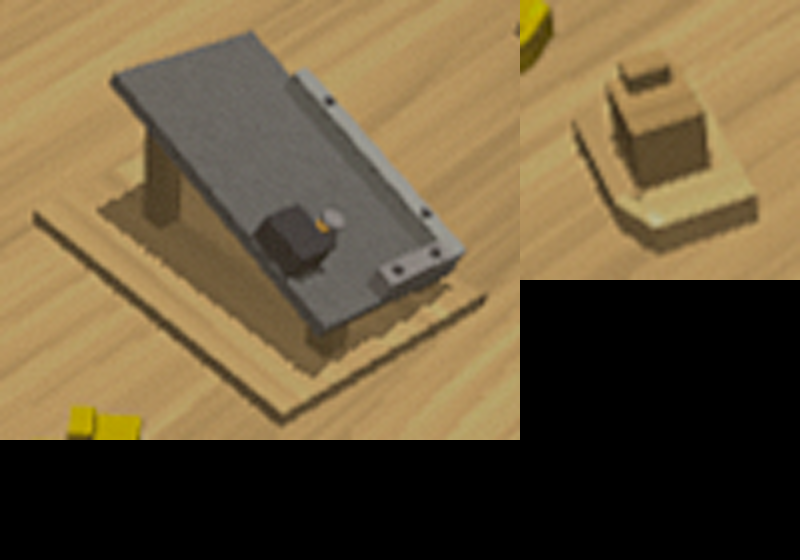

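```bash
cat > h.py <<'E'
import numpy as np, cv2
from scipy.optimize import least_squares
from scipy.spatial.transform import Rotation as R
def cam(c):
    h=c["color"].shape[0]; f=h/2/np.tan(np.radians(c["vfov"])/2)
    K=np.array([[f,0,c["cx"]],[0,f,c["cy"]],[0,0,1.]])
    return K,R.from_rotvec(c["rvec"]).as_matrix(),np.array(c["tvec"])
def proj(C,P):
    K,M,t=C; p=(np.atleast_2d(P)@M.T+t)@K.T; return p[:,:2]/p[:,2:]
def ray(C,uv,z):
    K,M,t=C; d=M.T@np.linalg.inv(K)@np.array([uv[0],uv[1],1.]); o=-M.T@t
    return o+d*(z-o[2])/d[2]
def plateR(yaw):
    ex=np.array([np.cos(np.radians(20)),0,np.sin(np.radians(20))])
    s=np.sin(np.radians(11)); a=-s*ex[2]/ex[0]; ey=np.array([a,np.sqrt(1-s*s-a*a),s])
    M=np.stack([ex,ey,np.cross(ex,ey)],1)
    return R.from_euler('z',yaw).as_matrix()@M
def tri(obs):
    A=[]
    for C,uv in obs:
        P=C[0]@np.c_[C[1],C[2]]; A+=[uv[0]*P[2]-P[0],uv[1]*P[2]-P[1]]
    v=np.linalg.svd(np.array(A))[2][-1]; return v[:3]/v[3]
def fitplate(obs,x0=None):  # obs: (C,[(plate mm pt, uv)])
    def r(p):
        M=plateR(p[3]); o=[]
        for C,l in obs:
            for q,uv in l: o+=list(proj(C,p[:3]+M@(np.array(q)/1000))[0]-uv)
        return np.array(o)
    s=least_squares(r,x0 if x0 is not None else [0.68,.22,.06,np.pi],loss='soft_l1'); return s.x,r(s.x)
E
python3 - <<'E'
from h import *
from plant import arm
T=cam(arm.read_camera("top"));S=cam(arm.read_camera("scene"))
t=lambda x,y:(110+x/4-.4,170+y/4-.4)
s=lambda x,y:(250+x/4-.4,130+y/4-.4)
x,r=fitplate([(T,[((-15,115,0),t(390,71)),((200,115,0),t(312,449)),((200,-15,0),t(62,438)),((0,0,16),t(175,76)),((150,0,16),t(104,328))]),
 (S,[((200,-15,0),s(252,33)),((200,115,0),s(113,76)),((-15,115,0),s(322,324))])])
print(x,np.degrees(x[3]),r.round(1)); M=plateR(x[3]); print(M.round(3))
print('home',x[:3]+M@[.045,.032,0])
# model base corners top view, z=.02 (crop scale 240/70)
k=240/70; m=lambda a,b:(290+(a-560)/k-.4,220+b/k-.4)
for p in [(660,37),(738,63),(708,200),(618,167)]: print(p,ray(T,m(*p),.02 if p!=(708,200) else .01))
rt=lambda a,b:ray(T,m(a,b),.06)
print('roof',rt(678,74),rt(732,92),rt(657,133),rt(709,155))
st=arm.state(); print(st['clock'],R.from_rotvec(st['ee_rot']).as_matrix().round(3))
E
```

```text
[0.59982633 0.22366814 0.03746118 3.00628884] 172.24766244545228 [ 0.7 -0.2  0.2 -0.5 -0.5 -0.3 -0.2  0.2 -0.7  0.7 -0.4 -0.3 -0.2 -0.3
  0.1  1.5]
[[-0.931 -0.063  0.359]
 [ 0.127 -0.98   0.156]
 [ 0.342  0.191  0.92 ]]
home [0.55590209 0.19802542 0.05895797]
(660, 37) [ 0.51219525 -0.1308711   0.02      ]
(738, 63) [ 0.49425863 -0.18065882  0.02      ]
(708, 200) [ 0.40745101 -0.15889611  0.01      ]
(618, 167) [ 0.42948557 -0.1008262   0.02      ]
roof [ 0.48407294 -0.13612577  0.06      ] [ 0.47225116 -0.16899008  0.06      ] [ 0.44817693 -0.1217614   0.06      ] [ 0.4340686  -0.15308053  0.06      ]
0.25 [[ 0.914 -0.     0.407]
 [-0.407 -0.001  0.914]
 [ 0.    -1.    -0.001]]
```

```bash
cat >> h.py <<'E'
def toolmove(st,p,Rt):
    M=R.from_rotvec(st['ee_rot']).as_matrix(); 
    return (R.from_matrix(M.T@Rt).as_rotvec(degrees=True)).round(2),(M.T@(np.array(p)-st['eef_pos'])*1000).round(1)
def down(yaw):  # tool x yaw, tool y down
    x=np.array([np.cos(yaw),np.sin(yaw),0]); y=np.array([0,0,-1.]); return np.stack([x,y,np.cross(x,y)],1)
E
python3 - <<'E'
from h import *
from plant import arm
st=arm.state(); C=cam(arm.read_camera("wrist")); M=R.from_rotvec(st['ee_rot']).as_matrix()
print('cam in tool',M.T@(-C[1].T@C[2]-st['eef_pos']),'axis',M.T@C[1].T@[0,0,1],M.T@C[1].T@[1,0,0])
print(toolmove(st,[.5,.3,.3],down(np.radians(-20))))
E
```

```text
cam in tool [-7.76024858e-02 -1.84514916e-01  1.16228504e-04] axis [2.84426177e-01 9.58697901e-01 2.89981906e-04] [ 5.35353533e-04 -4.61303182e-04  9.99999750e-01]
(array([ 0.05, -3.99,  0.  ]), array([ 334.7, -100.6, -172.4]))
```

Emit:
{"name": "apply_moves", "arguments": {"targets": [[[0,-0.5,0,29,-9,-23,-1],[0,-0.5,0,29,-9,-23,-1],[0,-0.5,0,29,-9,-23,-1],[0,-0.5,0,29,-9,-23,-1],[0,-0.5,0,29,-9,-23,-1],[0,-0.5,0,29,-9,-23,-1],[0,-0.5,0,29,-9,-23,-1],[0,-0.5,0,29,-9,-23,-1]]]}}

```text
clock: 0.97
eef_pos: [0.4066, 0.334, 0.2682]
ee_rot: [-1.559, 0.262, -0.248]
contact_force: [0.6, 0.8, 0.1]
gripper_width: 0.0868
```

Emit:
{"name": "apply_moves", "arguments": {"targets": [[[0,0,0,29,-9,-23,-1],[0,0,0,29,-9,-23,-1],[0,0,0,29,-9,-23,-1],[0,0,0,0,0,0,-1]]]}}

```text
clock: 1.3
eef_pos: [0.4746, 0.2267, 0.2995]
ee_rot: [-1.557, 0.266, -0.263]
contact_force: [0.9, -1.1, 0.6]
gripper_width: 0.087
```

```bash
python3 - <<'E'
from h import *
from plant import arm
st=arm.state(); c=arm.read_camera("wrist"); cv2.imwrite("pics/w1.png",c["color"][:,:,::-1]); 
import pickle; pickle.dump(c,open("w1.pkl","wb")); pickle.dump(arm.read_camera("top"),open("t.pkl","wb"));pickle.dump(arm.read_camera("scene"),open("s.pkl","wb"))
print(st['clock'],st['eef_pos'],st['ee_rot'],st['joint_vel'].round(3),st['contact_force'])
E
```

```text
1.3 [0.47457312 0.22674485 0.29947087] [-1.55703157  0.26576518 -0.26339826] [-0.021 -0.009 -0.065  0.027 -0.065 -0.009 -0.045] [ 0.88322733 -1.09697799  0.55204598]
```

View pics/w1.png

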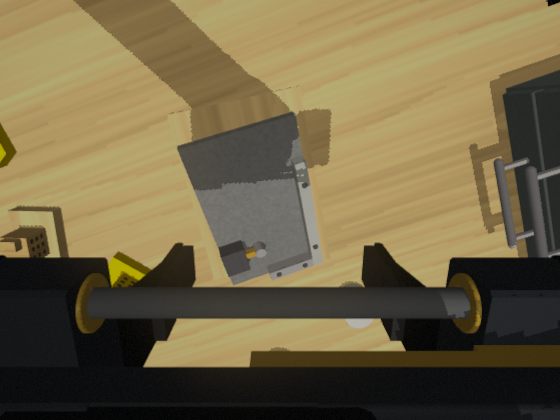

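The wrist view shows the whole jig: plate corners near (180,147), (295,114) and (234,283), fence at right, stop at the bottom near (295,268), pusher at (258,251). The model is at the left, about (40,235), and the yellow one at (130,270).

```bash
python3 - <<'E'
import cv2,numpy as np
w=cv2.imread("pics/w1.png"); a=cv2.resize(w[100:300,165:345],None,fx=3,fy=3,interpolation=cv2.INTER_CUBIC); a=np.clip(a.astype(int)*1.6,0,255).astype(np.uint8)
cv2.imwrite("pics/z3.png",a[:600])
b=cv2.resize(w[195:265,0:80],None,fx=8,fy=8,interpolation=cv2.INTER_CUBIC);cv2.imwrite("pics/z4.png",np.clip(b.astype(int)*1.5,0,255).astype(np.uint8))
E
```

```text
(no output)
```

View pics/z3.png

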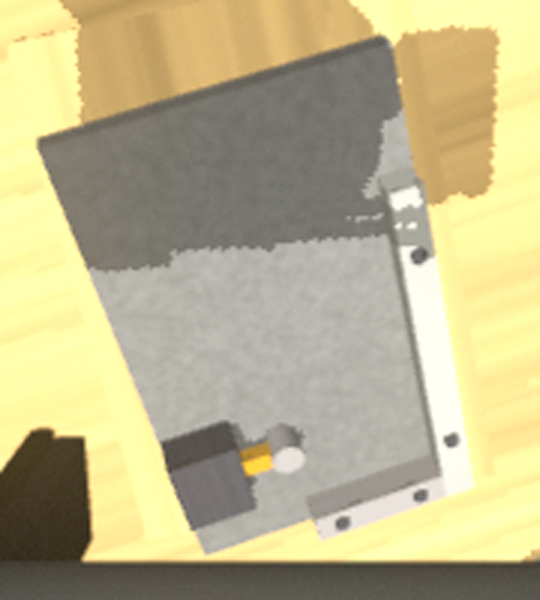

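View pics/z4.png

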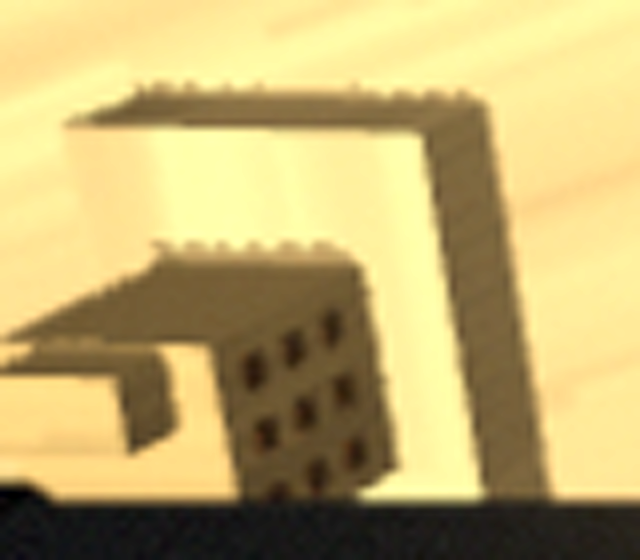

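```bash
python3 - <<'E'
from h import *
import pickle
L=lambda n:cam(pickle.load(open(n,"rb")))
T,S,W=L("t.pkl"),L("s.pkl"),L("w1.pkl")
t=lambda x,y:(110+x/4-.4,170+y/4-.4)
s=lambda x,y:(250+x/4-.4,130+y/4-.4)
w=lambda x,y:(165+x/3-.35,100+y/3-.35)
OT=(T,[((-15,115,0),t(390,71)),((200,115,0),t(312,449)),((200,-15,0),t(62,438)),((0,0,16),t(175,76)),((150,0,16),t(104,328)),((41,65,17),t(266,136))])
OS=(S,[((200,-15,0),s(252,33)),((200,115,0),s(113,76)),((-15,115,0),s(322,324)),((41,65,17),s(334,215))])
OW=(W,[((200,115,0),w(44,150)),((-15,115,0),w(207,552)),((200,-15,0),w(386,45)),((0,0,16),w(440,477)),((0,62,16),w(316,513)),((0,62,0),w(308,494)),((41,65,17),w(289,457)),((59,114,20),w(172,472)),((59,84,20),w(244,455)),((23,84,20),w(257,510))])
for n,o in [('all',[OT,OS,OW]),('W',[OW]),('T+W',[OT,OW]),('T+S',[OT,OS])]:
    x,r=fitplate(o); print(n,x.round(4),np.degrees(x[3]).round(2),r.round(1))
# model from wrist
m=lambda x,y:(x/8-.45,195+y/8-.45)
for p,z in [((66,124),.02),((420,128),.02),((485,500),.02),((212,345),.06)]: print(p,ray(W,m(*p),z))
E
```

```text
all [0.6011 0.2269 0.0352 3.0152] 172.76 [-0.7 -0.9 -0.4 -1.5 -0.9 -0.7 -1.4 -0.1 -1.3  0.3  0.3  0.9  0.2  0.3
  0.8  0.6  1.6  2.   0.6  2.  -2.6  0.2 -0.2  0.8  0.7 -0.8  0.8 -1.2
 -0.4  1.8 -0.6  0.3 -0.2  0.4 -1.6 -0.3 -2.4 -2.6  0.3 -1.3]
W [0.6027 0.2267 0.0319 3.0116] 172.55 [-0.8  0.8  0.3  0.4  1.5  0.6  0.7 -1.2 -0.1  1.6 -0.3  0.1  0.3  0.3
 -0.8 -0.5 -1.8 -2.7  0.8 -1.5]
T+W [0.6022 0.2266 0.0317 3.014 ] 172.69 [-0.3 -1.  -0.  -2.1 -0.2 -1.3 -0.8 -0.3 -0.7 -0.2  0.8  0.7 -1.3  0.7
  0.2  0.2  0.9  0.3  0.6 -1.5 -0.3  1.4 -0.4 -0.1  0.1  0.1 -1.  -0.7
 -2.  -2.9  0.7 -1.7]
T+S [0.6    0.2242 0.0389 3.0101] 172.47 [ 0.4 -0.6  0.2 -0.7 -0.6 -0.3 -0.6 -0.  -0.9  0.6  1.2  1.2 -0.4 -0.7
 -0.1 -0.6  0.5  1.1 -0.4  1. ]
(66, 124) [ 0.40877109 -0.15695084  0.02      ]
(420, 128) [ 0.43019092 -0.09802513  0.02      ]
(485, 500) [ 0.49753601 -0.12317973  0.02      ]
(212, 345) [ 0.44952292 -0.11952262  0.06      ]
```

```bash
python3 - <<'E'
from h import *
from plant import arm
st=arm.state()
print(toolmove(st,[.461,-.144,.2],down(np.radians(-20))))
E
```

```text
(array([ 0.12,  1.38, -0.42]), array([ 114.3,   97. , -362. ]))
```

Emit:
{"name": "apply_moves", "arguments": {"targets": [[[0,0.2,0,11,9,-36,-1],[0,0.2,0,11,9,-36,-1],[0,0.2,0,11,9,-36,-1],[0,0.2,0,11,9,-36,-1],[0,0.2,0,11,9,-36,-1],[0,0.2,0,11,9,-36,-1],[0,0.2,0,11,9,-36,-1],[0,0,0,11,9,-36,-1]]]}}

```text
clock: 2.12
eef_pos: [0.456, -0.0475, 0.2178]
ee_rot: [-1.553, 0.244, -0.225]
contact_force: [0.5, 0.2, 0.3]
gripper_width: 0.0866
```

Emit:
{"name": "apply_moves", "arguments": {"targets": [[[0,0,0,11,9,-36,-1],[0,0,0,11,9,-30,-1],[0,0,0,0,0,0,-1]]]}}

```text
clock: 2.37
eef_pos: [0.4549, -0.1215, 0.1961]
ee_rot: [-1.555, 0.245, -0.222]
contact_force: [-1.0, 0.0, 0.2]
gripper_width: 0.0869
```

```bash
python3 - <<'E'
from h import *
from plant import arm
st=arm.state(); c=arm.read_camera("wrist"); cv2.imwrite("pics/w2.png",c["color"][:,:,::-1]); 
import pickle; pickle.dump(c,open("w2.pkl","wb"))
print(st['clock'],st['eef_pos'],toolmove(st,[.461,-.144,.1],down(np.radians(-20))))
E
```

```text
2.3667 [ 0.45491373 -0.12154057  0.19606361] (array([-0.03,  2.96, -0.85]), array([ 13.8,  95.9, -19.8]))
```

View pics/w2.png

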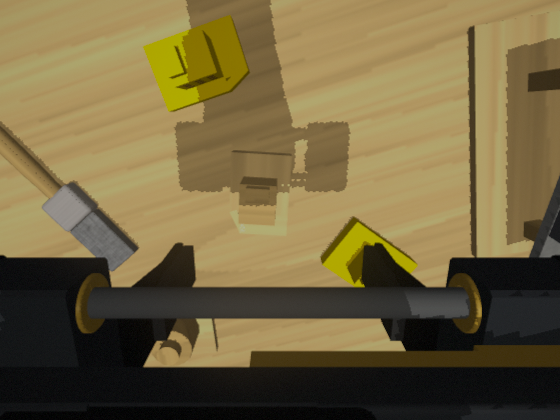

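```bash
python3 - <<'E'
import cv2,numpy as np
w=cv2.imread("pics/w2.png"); a=cv2.resize(w[140:245,215:305],None,fx=5.5,fy=5.5,interpolation=cv2.INTER_CUBIC); print(a.shape)
cv2.imwrite("pics/z5.png",np.clip(a.astype(int)*1.5,0,255).astype(np.uint8))
from h import *; import pickle
W=cam(pickle.load(open("w2.pkl","rb")))
for p in [(357,217),(322,262),(415,265)]: print(ray(W,p,.02))
E
```

```text
(578, 495, 3)
[ 0.51747237 -0.0492659   0.02      ]
[ 0.55836644 -0.10033927  0.02      ]
[0.59348927 0.00101962 0.02      ]
```

View pics/z5.png

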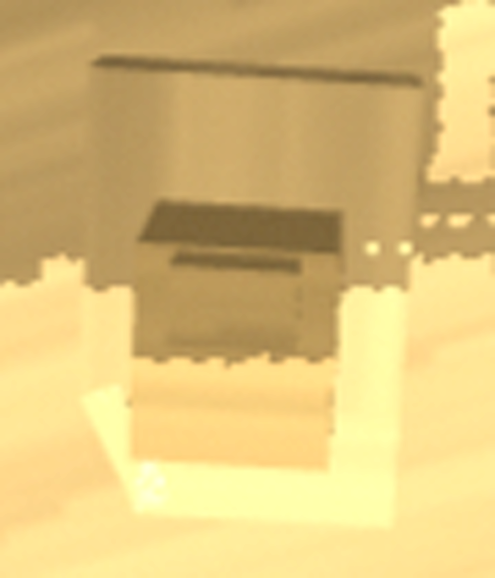

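```bash
python3 - <<'E'
from h import *; import pickle
W=cam(pickle.load(open("w2.pkl","rb")))
m=lambda x,y:(215+x/5.5-.4,140+y/5.5-.4)
nl,nr,fr=[ray(W,m(*p),.02)[:2] for p in [(90,67),(423,83),(393,526)]]
print(nl,nr,fr,np.linalg.norm(nl-nr),np.linalg.norm(nr-fr))
yx=np.degrees(np.arctan2(*(nr-fr)[::-1])); yy=np.degrees(np.arctan2(*(nl-nr)[::-1]))+90
print(yx,yy,'center',(nl+fr)/2)
r=[ray(W,m(*p),.06)[:2] for p in [(136,243),(342,255),(328,468),(131,460)]]
print('roof c',np.mean(r,0))
from plant import arm
print(toolmove(arm.state(),[.461,-.144,.1],down(np.radians(-20))))
E
```

```text
[ 0.40886556 -0.15881605] [ 0.43041877 -0.09900945] [ 0.51494839 -0.13037671] 0.06357177197617163 0.09016187010259023
159.6411101233775 -19.818239364484143 center [ 0.46190697 -0.14459638]
roof c [ 0.46191473 -0.14474523]
(array([-0.15,  3.11, -0.88]), array([ 14.3,  96.2, -23.5]))
```

```bash
python3 - <<'E'
from h import *; from plant import arm
print(toolmove(arm.state(),[.4619,-.1446,.1],down(np.radians(-20.3))))
E
```

```text
(array([-0.14,  3.41, -0.88]), array([ 15.4,  96.2, -23.8]))
```

Emit:
{"name": "apply_moves", "arguments": {"targets": [[[0,1.2,-0.3,5,30,-8,-0.2],[0,1.2,-0.3,5,33,-8,-0.2],[0,1,-0.2,5,33,-8,-0.2],[0,0,0,0,0,0,-0.2]]]}}

```text
clock: 2.75
eef_pos: [0.4664, -0.1347, 0.0988]
ee_rot: [-1.546, 0.264, -0.271]
contact_force: [-1.0, 0.6, -0.5]
gripper_width: 0.0679
```

```bash
python3 - <<'E'
from h import *; from plant import arm
print(toolmove(arm.state(),[.4619,-.1446,.028],down(np.radians(-20.3))))
E
```

```text
(array([-0.49,  0.73,  0.18]), array([ -1.1,  70.7, -11.4]))
```

Emit:
{"name": "apply_moves", "arguments": {"targets": [[[-0.4,0.7,0.2,-1,0,-12,-0.2],[0,0,0,0,15,0,-0.2],[0,0,0,0,20,0,-0.2],[0,0,0,0,20,0,-0.2],[0,0,0,0,0,0,-0.2]]]}}

```text
clock: 3.17
eef_pos: [0.4663, -0.1378, 0.0479]
ee_rot: [-1.55, 0.264, -0.269]
contact_force: [-0.5, -1.1, -0.4]
gripper_width: 0.0524
```

```bash
python3 - <<'E'
from h import *; from plant import arm
s=arm.state();print(s['eef_pos'],s['gripper_width'],toolmove(s,[.4619,-.1446,.028],down(np.radians(-20.3))))
E
```

```text
[ 0.46626684 -0.13776258  0.04794927] 0.05241467259748833 (array([-0.26,  0.85,  0.14]), array([-1.9, 19.9, -8. ]))
```

Emit:
{"name": "apply_moves", "arguments": {"targets": [[[0,0.8,0,-2,0,-8,-0.3],[0,0,0,0,0,-5,-0.3],[0,0,0,0,0,-3,-0.3],[0,0,0,0,12,0,-0.3],[0,0,0,0,8,0,-0.3]]]}}

```text
clock: 3.58
eef_pos: [0.4651, -0.1524, 0.0355]
ee_rot: [-1.546, 0.262, -0.287]
contact_force: [0.6, 0.0, 0.1]
gripper_width: 0.0564
```

```bash
python3 - <<'E'
from h import *; from plant import arm
s=arm.state();print(s['eef_pos'],s['gripper_width'],toolmove(s,[.4619,-.1446,.028],down(np.radians(-20.3))))
E
```

```text
[ 0.46507941 -0.15239146  0.03550925] 0.05643351571303511 (array([-0.54,  0.23,  0.81]), array([-5.8,  7.5,  6.2]))
```

Emit:
{"name": "apply_moves", "arguments": {"targets": [[[-0.5,0.2,0.8,-5,3,5,-0.3],[0,0,0,0,3,0,-0.3],[0,0,0,0,0,0,-0.3]]]}}

```text
clock: 3.83
eef_pos: [0.4608, -0.1453, 0.0274]
ee_rot: [-1.553, 0.281, -0.276]
contact_force: [0.3, 0.2, 0.3]
gripper_width: 0.0565
```

```bash
python3 - <<'E'
from h import *; from plant import arm
s=arm.state();print(s['eef_pos'],s['gripper_width'],toolmove(s,[.4619,-.1446,.028],down(np.radians(-20.3))))
E
```

```text
[ 0.46080661 -0.14527555  0.02740905] 0.056532130678252364 (array([ 0.05, -0.04, -0.19]), array([ 0.8, -0.6,  1. ]))
```

Good; now I'll grip.

Emit:
{"name": "apply_moves", "arguments": {"targets": [[[0,0,0,0,0,0,1],[0,0,0,0,0,0,1],[0,0,0,0,0,0,1],[0,0,0,0,0,0,1],[0,0,0,0,0,0,1],[0,0,0,0,0,0,1]]]}}

```text
clock: 4.33
eef_pos: [0.4607, -0.1448, 0.027]
ee_rot: [-1.554, 0.281, -0.274]
contact_force: [-0.6, -0.1, -2.5]
gripper_width: 0.0358
```

Emit:
{"name": "apply_moves", "arguments": {"targets": [[[0,0,0,0,-10,0,1],[0,0,0,0,-20,0,1],[0,0,0,0,-30,0,1],[0,0,0,0,-30,0,1],[0,0,0,0,-35,0,1],[0,0,0,0,-35,0,1],[0,0,0,0,-20,0,1],[0,0,0,0,0,0,1]]]}}

```text
clock: 5.0
eef_pos: [0.4564, -0.1456, 0.2157]
ee_rot: [-1.555, 0.292, -0.27]
contact_force: [1.7, -0.2, -2.5]
gripper_width: 0.036
```

```bash
python3 - <<'E'
from h import *
from plant import arm
st=arm.state(); c=arm.read_camera("wrist"); cv2.imwrite("pics/w3.png",c["color"][:,:,::-1]); t=arm.read_camera("scene")["color"]; 
cv2.imwrite("pics/s3.png",t[:,:,::-1])
import pickle; pickle.dump(c,open("w3.pkl","wb"))
print(st)
E
```

```text
{'clock': 5.0, 'qpos': array([-0.39988405, -0.07398461,  0.62579263,  1.8438707 ,  0.04724535,
        1.37128046,  1.42729395]), 'joint_vel': array([ 0.00440511, -0.0168378 , -0.00019049,  0.01906192,  0.00552845,
       -0.0154944 , -0.00257862]), 'joint_efforts': array([ -0.31692185, -20.99762142,  -1.76027711, -31.29312873,
         0.04738866,   0.82486141,  -0.0691435 ]), 'eef_pos': array([ 0.45638855, -0.14559516,  0.21570888]), 'ee_rot': array([-1.55483954,  0.29171249, -0.27048859]), 'contact_force': array([ 1.72232658, -0.18141683, -2.47168221]), 'ft_torque': array([ 0.02225052, -0.05772207, -0.01562338]), 'gripper_width': 0.03597275765674068}
```

View pics/w3.png

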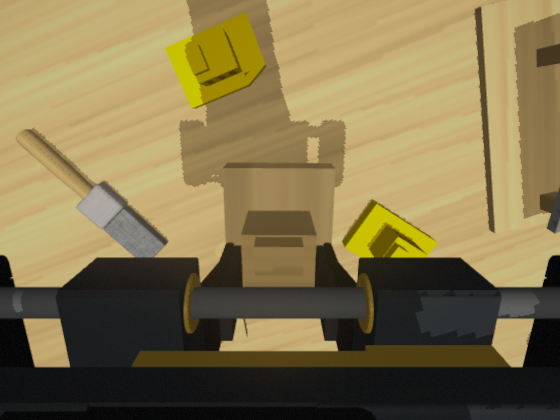

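View pics/s3.png

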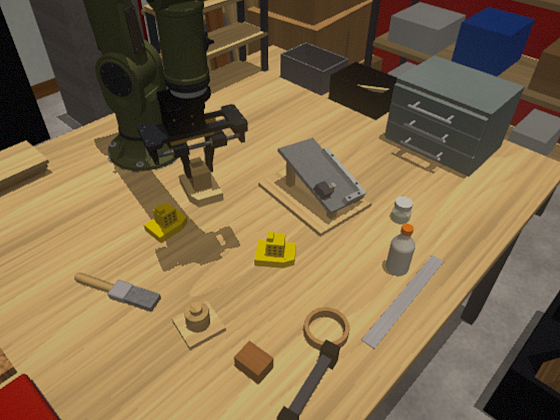

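```bash
cat >> h.py <<'E'
O=np.array([.601,.2263,.035]); YAW=np.radians(172.6); PM=plateR(YAW)
RT=np.stack([-PM[:,0],-PM[:,2],-PM[:,1]],1)
def tgt(x,y,d,off=(1,27,0)): return O+PM@(np.array([x,y,d])/1000)-RT@(np.array(off)/1000)
E
python3 - <<'E'
from h import *; from plant import arm
s=arm.state()
p=tgt(93,35,60); print(p, toolmove(s,p,RT))
d=p-s['eef_pos']; M=R.from_rotvec(s['ee_rot']).as_matrix(); print(np.linalg.norm(d))
E
```

```text
[0.54256958 0.21714422 0.15387833] (array([-13.61, -14.91,  17.45]), array([-43.4,  56.2, 370.5]))
0.37729404026320984
```

Emit:
{"name": "apply_moves", "arguments": {"targets": [[[0,0,0,-2,0,15,1],[0,0,0,-4,0,30,1],[0,0,0,-4,-3,35,1],[0,0,0,-4,-3,35,1],[0,0,0,-4,-3,35,1],[0,0,0,-4,-3,35,1],[0,0,0,-4,0,35,1],[0,0,0,-4,0,35,1]]]}}

```text
clock: 5.77
eef_pos: [0.5075, 0.1005, 0.2037]
ee_rot: [-1.565, 0.336, -0.264]
contact_force: [0.6, -0.5, -1.3]
gripper_width: 0.0357
```

Emit:
{"name": "apply_moves", "arguments": {"targets": [[[0,0,0,-4,0,35,1],[-2.5,-2.8,3.2,-4,0,30,1],[-2.5,-2.8,3.2,-3,0,15,1],[-2.5,-2.8,3.2,0,0,0,1],[-2.5,-2.8,3.2,0,0,0,1],[-2.5,-2.8,3.2,0,0,0,1],[0,0,0,0,0,0,1]]]}}

```text
clock: 6.35
eef_pos: [0.5153, 0.1921, 0.1801]
ee_rot: [-1.732, 0.409, 0.243]
contact_force: [-1.4, 0.4, -4.1]
gripper_width: 0.036
```

```bash
python3 - <<'E'
from h import *; from plant import arm
s=arm.state()
p=tgt(93,35,60); print(s['gripper_width'],s['contact_force'],s['eef_pos'],p, toolmove(s,p,RT),s['qpos'].round(2))
E
```

```text
0.036044843543198535 [-1.41004323  0.44358152 -4.07742863] [0.51525302 0.19212442 0.18009705] [0.54256958 0.21714422 0.15387833] (array([ 0.43, -0.53, -2.59]), array([31.5,  8.7, 31.4])) [-0.62  0.5   0.31  1.34 -0.12  1.76  1.16]
```

Emit:
{"name": "apply_moves", "arguments": {"targets": [[[0.2,-0.3,-1.3,15,0,15,1],[0.2,-0.3,-1.3,15,0,15,1],[0,0,0,0,0,0,1]]]}}

```text
clock: 6.6
eef_pos: [0.5437, 0.2158, 0.1542]
ee_rot: [-1.735, 0.372, 0.216]
contact_force: [-1.3, 0.6, -2.7]
gripper_width: 0.0357
```

```bash
python3 - <<'E'
from h import *; from plant import arm
s=arm.state(); c=arm.read_camera("wrist"); cv2.imwrite("pics/w4.png",c["color"][:,:,::-1]);t=arm.read_camera("top"); 
cv2.imwrite("pics/t4.png",cv2.resize(t["color"][150:330,80:320,::-1],None,fx=3,fy=3,interpolation=cv2.INTER_CUBIC));t=arm.read_camera("scene")
cv2.imwrite("pics/s4.png",cv2.resize(t["color"][80:260,220:420,::-1],None,fx=3,fy=3,interpolation=cv2.INTER_CUBIC))
p=tgt(93,35,60); print(s['gripper_width'],s['contact_force'],s['eef_pos'],p, toolmove(s,p,RT))
E
```

```text
0.03565845375388463 [-1.32047992  0.55757482 -2.71202945] [0.54366067 0.21583723 0.15420373] [0.54256958 0.21714422 0.15387833] (array([ 0.26, -0.3 , -0.31]), array([-1.1,  0.5,  1.3]))
```

View pics/w4.png

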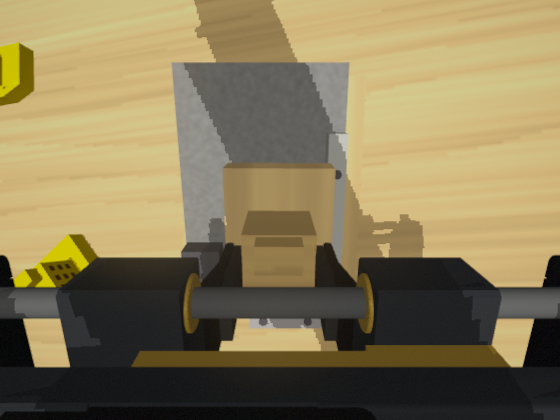

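View pics/s4.png

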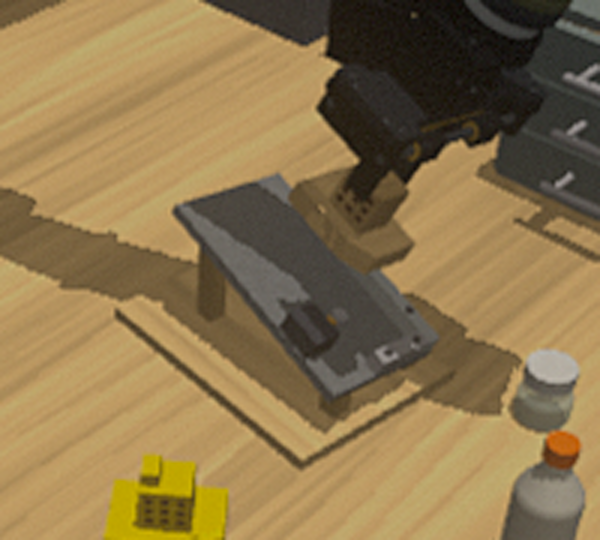

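View pics/t4.png

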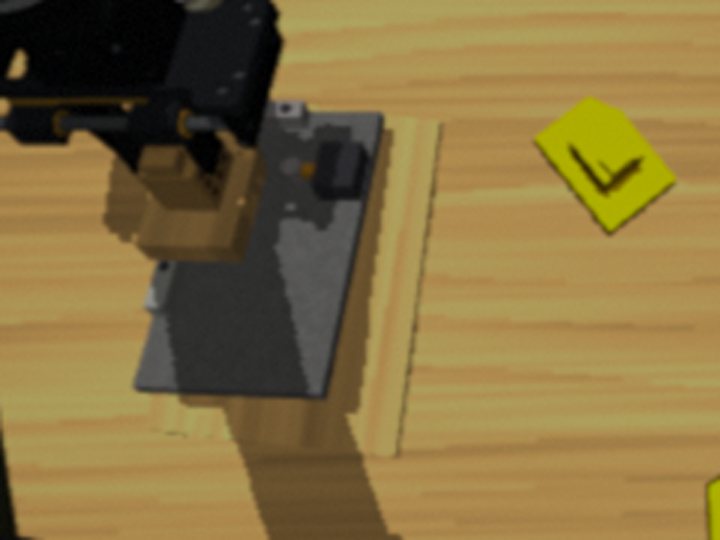

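The wrist view shows the model held square to the plate, with the plate's uphill corners at (173,64) and (349,64) and the fence's uphill end at (329,133). I'll check the plate pose against these.

```bash
python3 - <<'E'
import cv2
w=cv2.imread("pics/w4.png"); cv2.imwrite("pics/z6.png",cv2.resize(w[50:260,160:370],None,fx=2.8,fy=2.8,interpolation=cv2.INTER_CUBIC))
from h import *; from plant import arm
C=cam(arm.read_camera("wrist"))
for q in [(200,115,0),(200,-15,0),(150,0,16),(150,-14,16),(59,114,20),(59,84,20),(0,62,16)]: 
    u=proj(C,O+PM@(np.array(q)/1000))[0]; print(q,u.round(1),((u-[160,50])*2.8).round(0))
E
```

```text
(200, 115, 0) [176.8  67.2] [47. 48.]
(200, -15, 0) [351.   65.6] [535.  44.]
(150, 0, 16) [331.6 135.8] [480. 240.]
(150, -14, 16) [350.5 135.7] [533. 240.]
(59, 114, 20) [186.6 252.3] [ 75. 566.]
(59, 84, 20) [223.8 252.1] [179. 566.]
(0, 62, 16) [253.6 313.2] [262. 737.]
```

View pics/z6.png

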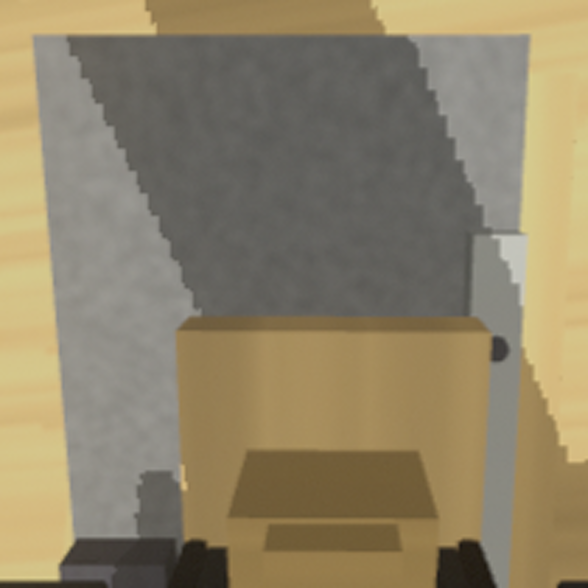

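```bash
python3 - <<'E'
from h import *; from plant import arm; import pickle
c=arm.read_camera("wrist");s=arm.state();C=cam(c);pickle.dump((c,s),open("w4.pkl","wb"))
w=lambda x,y:(160+x/2.8-.32,50+y/2.8-.32)
OW=(C,[((200,115,0),w(35,35)),((200,-15,0),w(529,36)),((150,0,16),w(474,233)),((150,-14,16),w(525,233)),((59,114,20),w(62,567)),((59,84,20),w(174,567))])
x,r=fitplate([OW],[.6,.226,.035,3.01]);print(x.round(4),np.degrees(x[3]),r.round(1))
M=R.from_rotvec(s['ee_rot']).as_matrix()
mt=lambda q: s['eef_pos']+M@((np.array([1,27,0])+np.array([-q[0],-q[2],-q[1]]))/1000)
for q,o in [((45,32,20),(178,330)),((45,-32,20),(490,331)),((45,32,0),(178,317)),((45,-32,0),(482,318)),((20,18,60),(228,517)),((20,-18,60),(437,517))]:
    u=proj(C,mt(q))[0];print(q,(u-np.array(w(*o))).round(1))
# model pose in fitted plate
P=plateR(x[3]); print('model origin in plate',P.T@(mt((0,0,0))-x[:3])*1000, 'old',PM.T@(mt((0,0,0))-O)*1000)
E
```

```text
[0.6006 0.2249 0.0402 3.0134] 172.65481874808842 [-0.5  1.5  0.1 -0.6  0.1  0.4  1.1  0.2  0.5 -0.4 -1.8 -0.6]
(45, 32, 20) [-2.1 -0.3]
(45, -32, 20) [ 0.3 -0.7]
(45, 32, 0) [ 3.1 -1.3]
(45, -32, 0) [-2.  -1.7]
(20, 18, 60) [-1.2  0.2]
(20, -18, 60) [0.5 0.2]
model origin in plate [91.30175431 37.48356961 59.60055649] old [93.20763708 39.96952166 63.99001918]
```

```bash
python3 - <<'E'
from h import *; from plant import arm
s=arm.state(); print(s['clock'],s['eef_pos'],s['ee_rot'],toolmove(s,tgt(93,35,60),RT))
E
```

```text
6.85 [0.54364646 0.21302796 0.15850782] [-1.73444779  0.37301231  0.21360286] (array([ 0.23, -0.44, -0.27]), array([0.1, 4. , 4.9]))
```

```bash
python3 - <<'E'
from h import *; from plant import arm; import pickle
s=arm.state();c=arm.read_camera("wrist");s2=arm.state();pickle.dump((c,s),open("w5.pkl","wb")); print(s['eef_pos'],s2['eef_pos'])
cv2.imwrite("pics/z7.png",cv2.resize(c["color"][50:260,160:370,::-1],None,fx=2.8,fy=2.8,interpolation=cv2.INTER_CUBIC))
E
```

```text
[0.54364646 0.21302796 0.15850782] [0.54387156 0.21321087 0.1587969 ]
```

View pics/z7.png

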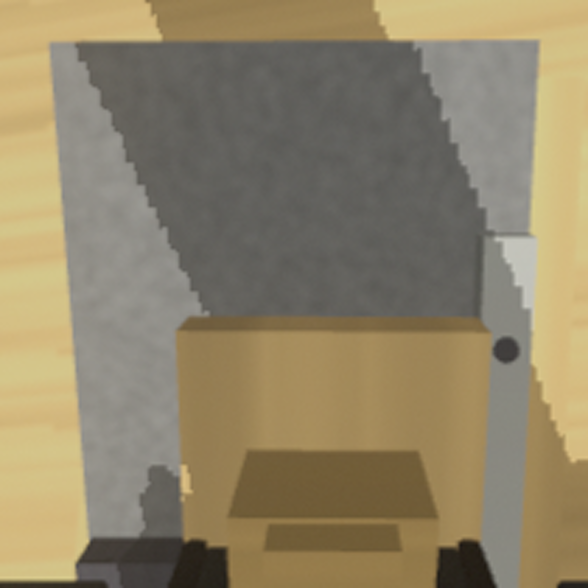

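```bash
python3 - <<'E'
from h import *; import pickle
c,s=pickle.load(open("w5.pkl","rb"));C=cam(c)
w=lambda x,y:(160+x/2.8-.32,50+y/2.8-.32)
OW=(C,[((200,115,0),w(50,42)),((200,-15,0),w(538,40)),((150,0,16),w(484,236)),((150,-14,16),w(536,236)),((59,114,20),w(77,564))])
x,r=fitplate([OW],[.6,.226,.035,3.01]);print(x.round(4),np.degrees(x[3]),r.round(1))
for q,o in OW[1]: print(q,(proj(C,O+PM@(np.array(q)/1000))[0]-o).round(1))
M=R.from_rotvec(s['ee_rot']).as_matrix()
mt=lambda q: s['eef_pos']+M@((np.array([1,27,0])+np.array([-q[0],-q[2],-q[1]]))/1000)
for q,o in [((45,32,20),(178,330)),((45,-32,20),(490,331)),((45,32,0),(190,318)),((45,-32,0),(482,318)),((20,18,60),(228,517)),((20,-18,60),(437,517))]:
    u=proj(C,mt(q))[0];print(q,(u-np.array(w(*o))).round(1))
P=plateR(x[3]); print('model origin in plate',P.T@(mt((0,0,0))-x[:3])*1000, 'old',PM.T@(mt((0,0,0))-O)*1000)
E
```

```text
[0.6007 0.227  0.0366 3.011 ] 172.52007175027546 [-0.2  0.4  0.1 -0.2 -0.1  0.1  0.3  0.  -0.1 -0.4]
(200, 115, 0) [-0.4  2.1]
(200, -15, 0) [-1.2  1.3]
(150, 0, 16) [-1.2  1.2]
(150, -14, 16) [-0.9  1.1]
(59, 114, 20) [-0.1  0.1]
(45, 32, 20) [-2.  -0.7]
(45, -32, 20) [ 0.1 -1.1]
(45, 32, 0) [-1.2 -2. ]
(45, -32, 0) [-2.2 -2. ]
(20, 18, 60) [-1.2 -0.4]
(20, -18, 60) [ 0.3 -0.4]
model origin in plate [92.28946437 40.43317584 62.55027642] old [93.20763708 39.96952166 63.99001918]
```

```bash
sed -i 's/^O=.*/O=np.array([.6007,.227,.0366]); YAW=np.radians(172.52); PM=plateR(YAW)/' h.py
python3 - <<'E'
from h import *; from plant import arm
s=arm.state(); print(s['clock'],s['contact_force'],toolmove(s,tgt(93,35,12),RT))
E
```

```text
6.9 [-0.16037726  1.34304026 -2.17967288] (array([ 0.23, -0.35, -0.22]), array([-0.8, 50.9,  5.4]))
```

Emit:
{"name": "apply_moves", "arguments": {"targets": [[[0.1,-0.2,-0.1,0,10,3,1],[0.1,-0.1,-0.1,-0.5,15,2,1],[0,0,0,0,14,0,1],[0,0,0,0,8,0,1],[0,0,0,0,0,0,1],[0,0,0,0,0,0,1]]]}}

```text
clock: 7.4
eef_pos: [0.5258, 0.2093, 0.1148]
ee_rot: [-1.726, 0.363, 0.208]
contact_force: [0.2, -0.2, -0.9]
gripper_width: 0.0356
```

```bash
python3 - <<'E'
from h import *; from plant import arm
s=arm.state(); print(s['clock'],s['contact_force'],toolmove(s,tgt(93,35,0),RT))
E
```

```text
7.4 [ 0.19233559 -0.17224893 -0.85819568] (array([-0.27, -0.19,  0.27]), array([ 0.3, 15.3,  1.6]))
```

Emit:
{"name": "apply_moves", "arguments": {"targets": [[[-0.1,-0.1,0.1,0,5,1,1],[0,0,0,0,4,0,1],[0,0,0,0,0,0,1],[0,0,0,0,0,0,1]]]}}

```text
clock: 7.73
eef_pos: [0.5237, 0.2093, 0.107]
ee_rot: [-1.726, 0.361, 0.209]
contact_force: [-0.6, 0.5, -2.7]
gripper_width: 0.0357
```

```bash
python3 - <<'E'
from h import *; from plant import arm
s=arm.state(); print(s['clock'],s['contact_force'],toolmove(s,tgt(93,35,0),RT))
E
```

```text
7.7333 [-0.56556255  0.47510084 -2.66658901] (array([-0.26, -0.09,  0.32]), array([-0.4,  7.4,  0.3]))
```

Emit:
{"name": "apply_moves", "arguments": {"targets": [[[-0.1,0,0.2,0,3,0,1],[0,0,0,0,2,0,1],[0,0,0,0,0,0,1]]]}}

```text
clock: 7.98
eef_pos: [0.5225, 0.2087, 0.1025]
ee_rot: [-1.727, 0.363, 0.211]
contact_force: [-0.1, 0.4, -1.8]
gripper_width: 0.0357
```

```bash
python3 - <<'E'
from h import *; from plant import arm
s=arm.state(); print(s['clock'],s['contact_force'],RT.T@s['contact_force'],toolmove(s,tgt(93,35,0),RT))
c=arm.read_camera("scene")
cv2.imwrite("pics/s6.png",cv2.resize(c["color"][100:250,240:400,::-1],None,fx=3.5,fy=3.5,interpolation=cv2.INTER_CUBIC))
E
```

```text
7.9833 [-0.14811304  0.40132522 -1.79629701] [0.42727958 1.64259661 0.72731758] (array([-0.18, -0.09,  0.18]), array([-0.8,  2.7,  0.1]))
```

View pics/s6.png

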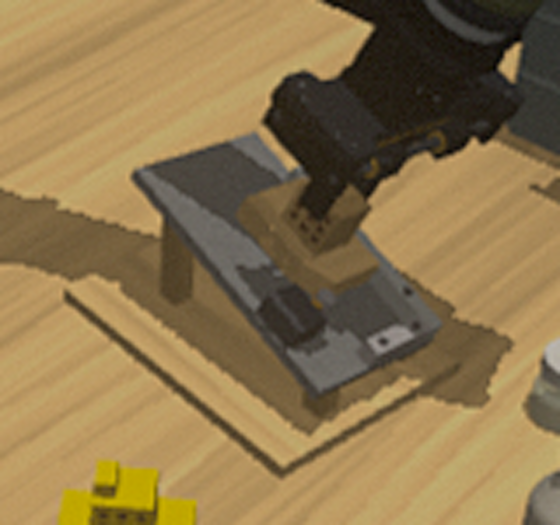

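The scene view shows the model nearly flat on the plate, uphill of the pusher (about (315,290) in the zoom). I'll lower it in small steps until there is contact.

Emit:
{"name": "apply_moves", "arguments": {"targets": [[[0,0,0,0,2,0,1],[0,0,0,0,0,0,1],[0,0,0,0,0,0,1]]]}}

```text
clock: 8.28
eef_pos: [0.5227, 0.2089, 0.1017]
ee_rot: [-1.726, 0.361, 0.209]
contact_force: [-0.0, 0.2, -2.3]
gripper_width: 0.0355
```

Emit:
{"name": "apply_moves", "arguments": {"targets": [[[0,0,0,0,1.5,0,1],[0,0,0,0,0,0,1],[0,0,0,0,0,0,1]]]}}

```text
clock: 8.53
eef_pos: [0.5231, 0.2089, 0.1014]
ee_rot: [-1.726, 0.36, 0.207]
contact_force: [0.5, 0.0, -2.0]
gripper_width: 0.0356
```

```bash
python3 - <<'E'
from h import *; from plant import arm
s=arm.state(); print(s['clock'],s['contact_force'],RT.T@s['contact_force'],toolmove(s,tgt(93,35,0),RT))
E
```

```text
8.5333 [ 0.49802481  0.02057008 -1.97803686] [1.13801994 1.63824824 0.42677274] (array([-0.32, -0.08,  0.42]), array([-1.7,  2. , -0.4]))
```

Emit:
{"name": "apply_moves", "arguments": {"targets": [[[-0.2,0,0.3,-1,1.5,0,1],[0,0,0,-0.5,1.5,0,1]]]}}

```text
clock: 8.7
eef_pos: [0.5226, 0.2089, 0.101]
ee_rot: [-1.728, 0.361, 0.208]
contact_force: [3.0, 2.1, 8.7]
gripper_width: 0.0357
```

Emit:
{"name": "apply_moves", "arguments": {"targets": [[[0,0,0,0,1.5,0,1],[0,0,0,0,1.5,0,1]]]}}

```text
clock: 8.87
eef_pos: [0.5228, 0.2088, 0.101]
ee_rot: [-1.727, 0.358, 0.206]
contact_force: [2.0, 1.6, 5.3]
gripper_width: 0.0356
```

```bash
python3 - <<'E'
from h import *; from plant import arm
s=arm.state(); print(s['clock'],s['contact_force'],RT.T@s['contact_force'],toolmove(s,tgt(93,35,0),RT))
E
```

```text
8.8667 [2.01394791 1.6244673  5.33617404] [-0.14741136 -5.88808621  0.69162443] (array([-0.24, -0.08,  0.51]), array([-1.7,  1.4, -0.3]))
```

Emit:
{"name": "apply_moves", "arguments": {"targets": [[[0,0,0,0,0,0,-1],[0,0,0,0,0,0,-1],[0,0,0,0,0,0,-1],[0,0,0,0,0,0,-1],[0,0,0,0,0,0,-1],[0,0,0,0,0,0,-1]]]}}

```text
clock: 9.37
eef_pos: [0.5212, 0.2084, 0.1002]
ee_rot: [-1.728, 0.361, 0.21]
contact_force: [-0.5, 0.6, -0.0]
gripper_width: 0.0673
```

```bash
python3 - <<'E'
from h import *; from plant import arm; import pickle
s=arm.state();c=arm.read_camera("wrist");pickle.dump((c,s),open("w6.pkl","wb")); print(s['clock'],s['eef_pos'],s['contact_force'],toolmove(s,tgt(93,35,0),RT))
cv2.imwrite("pics/w6.png",c["color"][:,:,::-1])
c=arm.read_camera("scene")
cv2.imwrite("pics/s7.png",cv2.resize(c["color"][100:250,240:400,::-1],None,fx=3.5,fy=3.5,interpolation=cv2.INTER_CUBIC))
E
```

```text
9.3667 [0.52120098 0.20836435 0.10020962] [-0.54025557  0.55204504 -0.03727826] (array([-0.13, -0.08,  0.29]), array([-0.5,  0.1,  0.1]))
```

View pics/w6.png

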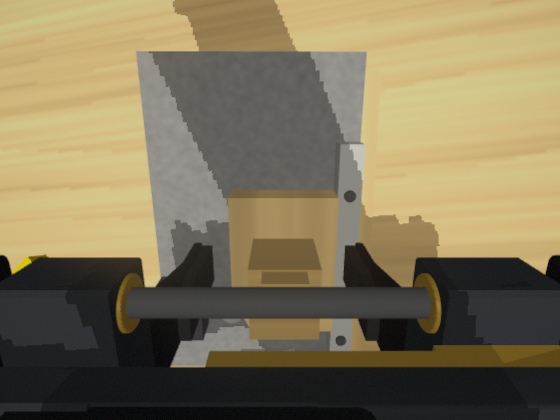

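View pics/s7.png

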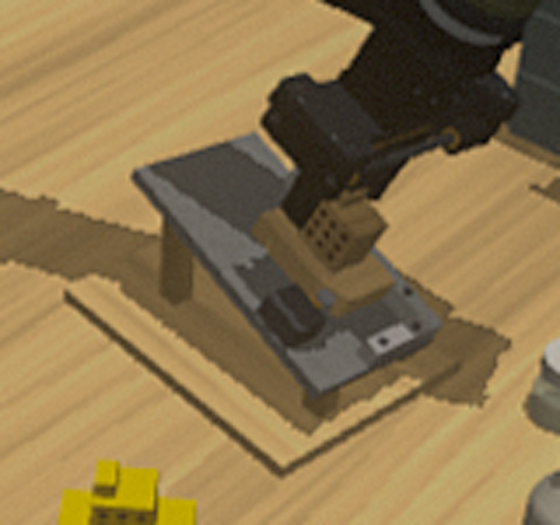

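The model slid against the fence; its uphill edge is at about row 195 in the wrist view. I'll measure its position while waiting a little.

Emit:
{"name": "apply_moves", "arguments": {"targets": [[[0,0,0,0,0,0,-1],[0,0,0,0,0,0,-1],[0,0,0,0,0,0,-1],[0,0,0,0,0,0,-1]]]}}

```text
clock: 9.8
eef_pos: [0.5211, 0.2083, 0.1]
ee_rot: [-1.729, 0.362, 0.21]
contact_force: [0.6, 0.6, 1.0]
gripper_width: 0.0863
```

```bash
cat >> h.py <<'E'
def onplate(C,uv,h):  # plate coords mm of pixel at plate height h mm
    K,M,t=C; d=PM.T@(M.T@np.linalg.inv(K)@np.array([uv[0],uv[1],1.])); o=PM.T@(-M.T@t-O)
    return ((o+d*(h/1000-o[2])/d[2])*1000).round(1)
E
python3 - <<'E'
from h import *; from plant import arm; import pickle
s=arm.state();c=arm.read_camera("wrist");C=cam(c);pickle.dump((c,s),open("w7.pkl","wb")); print(s['clock'],s['contact_force'],s['gripper_width'])
cv2.imwrite("pics/z8.png",cv2.resize(c["color"][40:260,130:380,::-1],None,fx=2.6,fy=2.6,interpolation=cv2.INTER_CUBIC))
for q in [(200,115,0),(200,-15,0),(150,0,16),(150,-14,16)]: 
    u=proj(C,O+PM@(np.array(q)/1000))[0]; print(q,((u-[130,40])*2.6).round(0))
E
```

```text
9.8 [0.63648664 0.63384599 0.96597588] 0.08628605052679522
(200, 115, 0) [16. 30.]
(200, -15, 0) [614.  29.]
(150, 0, 16) [546. 269.]
(150, -14, 16) [611. 269.]
```

View pics/z8.png

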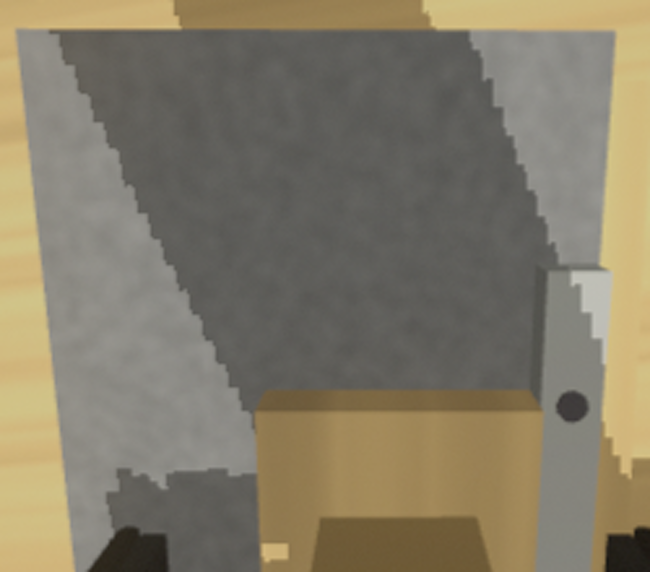

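```bash
python3 - <<'E'
from h import *; import pickle
from plant import arm
c,s=pickle.load(open("w7.pkl","rb"));C=cam(c)
w=lambda x,y:(130+x/2.6-.3,40+y/2.6-.3)
for p,h in [((257,411),20),((541,411),20),((400,391),0)]: print(onplate(C,w(*p),h))
s=arm.state(); print(toolmove(s,tgt(160,32,60,(0,0,0)),RT))
E
```

```text
[119.6  63.6  20. ]
[119.5   0.5  20. ]
[119.1  31.5   0. ]
(array([-0.12, -0.08,  0.28]), array([-66.3, -33.4,   3.1]))
```

Emit:
{"name": "apply_moves", "arguments": {"targets": [[[0,0,0,0,-10,0,-1],[0,0,0,0,-20,0,-1],[0,0,0,0,-25,0,-1],[0,0,0,0,-20,0,-1],[0,0,0,-20,0,0,-1],[0,0,0,-25,0,0,1],[0,0,0,-10,0,0,1],[0,0,0,0,0,0,1]]]}}

```text
clock: 10.52
eef_pos: [0.4981, 0.2274, 0.1948]
ee_rot: [-1.729, 0.362, 0.207]
contact_force: [0.4, 0.5, 0.2]
gripper_width: 0.0744
```

Emit:
{"name": "apply_moves", "arguments": {"targets": [[[0,0,0,0,0,0,1],[0,0,0,0,0,0,1],[0,0,0,0,0,0,1],[0,0,0,0,0,0,1]]]}}

```text
clock: 10.85
eef_pos: [0.5, 0.2268, 0.1946]
ee_rot: [-1.729, 0.361, 0.205]
contact_force: [-0.9, 0.1, -0.0]
gripper_width: 0.0481
```

```bash
python3 - <<'E'
from h import *; from plant import arm; import pickle
s=arm.state();c=arm.read_camera("wrist");cv2.imwrite("pics/w8.png",c["color"][:,:,::-1]);print(s['clock'],s['contact_force'],s['gripper_width'])
print('tcp plate',PM.T@(s['eef_pos']-O)*1000,toolmove(s,tgt(145,32,35,(0,0,0)),RT))
E
```

```text
10.85 [-0.85757624  0.13585147 -0.00558172] 0.048077113375805794
tcp plate [147.80500871  36.26929665 109.28365504] (array([-0.13, -0.25,  0.45]), array([ 2.2, 74.3,  4.1]))
```

View pics/w8.png

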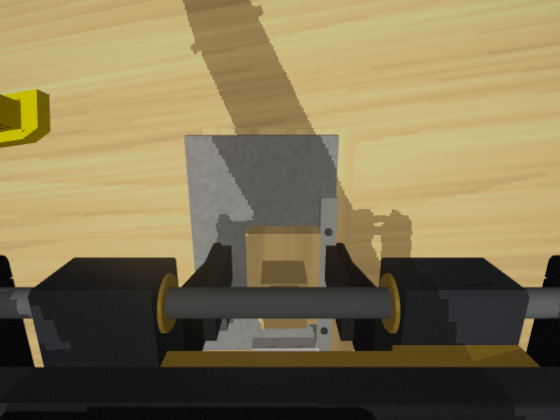

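Emit:
{"name": "apply_moves", "arguments": {"targets": [[[0,-0.2,0.3,0,15,3,1],[0,0,0,0,25,1,1],[0,0,0,0,20,0,1],[0,0,0,0,10,0,1],[0,0,0,0,0,0,1],[0,0,0,0,0,0,1],[0,0,0,0,0,0,1]]]}}

```text
clock: 11.48
eef_pos: [0.4773, 0.2176, 0.1254]
ee_rot: [-1.73, 0.367, 0.209]
contact_force: [0.8, -0.4, -0.1]
gripper_width: 0.0025
```

```bash
python3 - <<'E'
from h import *; from plant import arm; import pickle
s=arm.state();print(s['clock'],s['contact_force'],s['gripper_width'])
print('tcp plate',PM.T@(s['eef_pos']-O)*1000,toolmove(s,tgt(142,32,12,(0,0,0)),RT))
E
```

```text
11.4833 [ 0.7945046  -0.42259226 -0.12553139] 0.002471267263562603
tcp plate [144.14124119  33.39138001  35.96687517] (array([-0.05, -0.3 ,  0.12]), array([ 2.1, 24. ,  1.4]))
```

Emit:
{"name": "apply_moves", "arguments": {"targets": [[[0,-0.2,0,0,10,0.5,1],[0,0,0,0,8,0.5,1],[0,0,0,0,5,0,1],[0,0,0,0,0,0,1],[0,0,0,0,0,0,1]]]}}

```text
clock: 11.9
eef_pos: [0.471, 0.2156, 0.1041]
ee_rot: [-1.727, 0.36, 0.208]
contact_force: [-0.7, 0.4, -0.1]
gripper_width: 0.0004
```

```bash
cat > st.py <<'E'
from h import *; from plant import arm
s=arm.state();print(s['clock'],'F tool',(RT.T@s['contact_force']).round(1),s['gripper_width'].round(4))
print('tcp plate',(PM.T@(s['eef_pos']-O)*1000).round(1),toolmove(s,tgt(100,32,12,(0,0,0)),RT))
E
python3 st.py
```

```text
Traceback (most recent call last):
  File "st.py", line 2, in <module>
    s=arm.state();print(s['clock'],'F tool',(RT.T@s['contact_force']).round(1),s['gripper_width'].round(4))
                                                                               ^^^^^^^^^^^^^^^^^^^^^^^^
AttributeError: 'float' object has no attribute 'round'
```

```bash
sed -i "s/s\['gripper_width'\].round(4)/round(s['gripper_width'],4)/" st.py; python3 st.py; python3 - <<'E'
from plant import arm; import cv2
c=arm.read_camera("wrist");cv2.imwrite("pics/w9.png",c["color"][:,:,::-1])
E
```

```text
11.9 F tool [-0.7  0.3  0.3] 0.0004
tcp plate [142.6  31.6  13.8] (array([-0.2 , -0.08,  0.37]), array([42.5,  2.1, -0.3]))
```

View pics/w9.png

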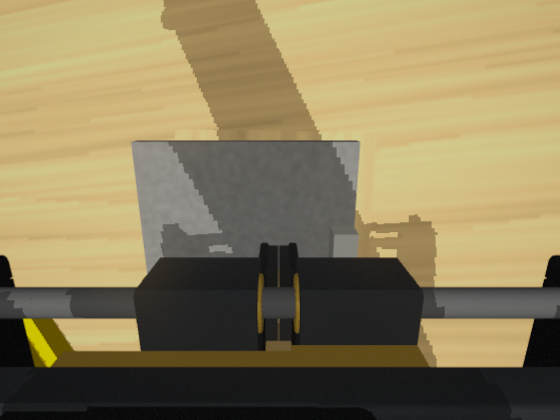

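Emit:
{"name": "apply_moves", "arguments": {"targets": [[[-0.1,0,0.2,3,1,0,1],[0,0,0,4,1,0,1],[0,0,0,2,0,0,1],[0,0,0,1,0,0,1]]]}}

```text
clock: 12.28
eef_pos: [0.481, 0.2144, 0.0992]
ee_rot: [-1.728, 0.362, 0.211]
contact_force: [-0.1, 0.9, 0.1]
gripper_width: 0.0004
```

```bash
python3 st.py
```

```text
12.2833 F tool [-0.2 -0.2  0.9] 0.0004
tcp plate [131.4  31.3  12.7] (array([-0.14, -0.06,  0.24]), array([31.4,  0.8, -0.7]))
```

Emit:
{"name": "apply_moves", "arguments": {"targets": [[[0,0,0,1.5,0.5,0,1],[0,0,0,1.5,0,0,1],[0,0,0,1.5,0,0,1]]]}}

```text
clock: 12.53
eef_pos: [0.4859, 0.2136, 0.097]
ee_rot: [-1.728, 0.362, 0.21]
contact_force: [-0.7, 0.5, 0.2]
gripper_width: 0.0003
```

```bash
python3 st.py
```

```text
12.5333 F tool [-0.8  0.   0.4] 0.0003
tcp plate [126.   31.4  12.3] (array([-0.14, -0.08,  0.25]), array([26. ,  0.4, -0.5]))
```

Emit:
{"name": "apply_moves", "arguments": {"targets": [[[0,0,0,1.5,0,0,1],[0,0,0,1.5,0,0,1]]]}}

```text
clock: 12.7
eef_pos: [0.489, 0.2131, 0.0959]
ee_rot: [-1.728, 0.362, 0.21]
contact_force: [0.5, 0.3, 0.1]
gripper_width: 0.0005
```

```bash
python3 st.py
```

```text
12.7 F tool [ 0.4 -0.3  0.3] 0.0005
tcp plate [122.6  31.4  12.3] (array([-0.15, -0.09,  0.25]), array([22.6,  0.4, -0.5]))
```

```bash
python3 - <<'E'
from plant import arm; import cv2
c=arm.read_camera("scene");cv2.imwrite("pics/s9.png",cv2.resize(c["color"][100:250,240:400,::-1],None,fx=4,fy=4,interpolation=cv2.INTER_CUBIC))
c=arm.read_camera("top");cv2.imwrite("pics/t9.png",cv2.resize(c["color"][150:290,90:240,::-1],None,fx=4,fy=4,interpolation=cv2.INTER_CUBIC))
E
python3 st.py
```

```text
12.8 F tool [ 0.6 -0.5 -0.3] 0.0004
tcp plate [122.5  31.5  12.3] (array([-0.14, -0.1 ,  0.25]), array([22.5,  0.3, -0.4]))
```

View pics/s9.png

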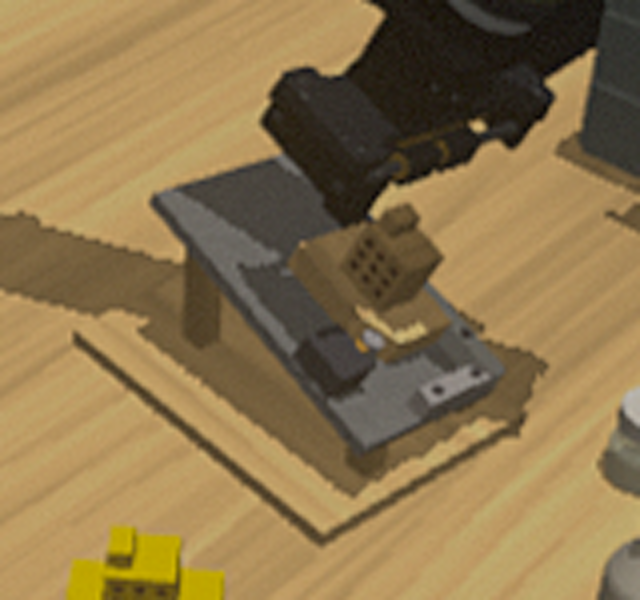

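View pics/t9.png

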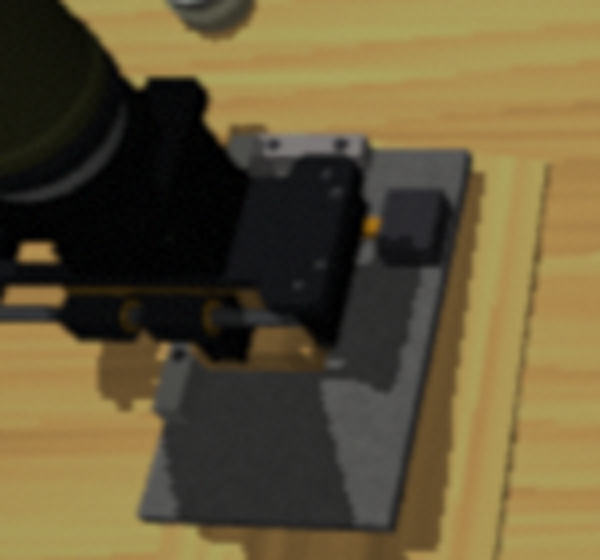

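Emit:
{"name": "apply_moves", "arguments": {"targets": [[[0,0,0,1.5,0,0,1],[0,0,0,1.5,0,0,1]]]}}

```text
clock: 12.97
eef_pos: [0.4918, 0.2128, 0.0949]
ee_rot: [-1.728, 0.362, 0.21]
contact_force: [-0.8, -0.3, 0.5]
gripper_width: 0.0003
```

```bash
python3 st.py;python3 - <<'E'
from h import *;from plant import arm
T=cam(arm.read_camera("top"))
print(onplate(T,(90+270/4-.4,150+368/4-.4),20),onplate(T,(90+330/4-.4,150+373/4-.4),0))
E
```

```text
12.9667 F tool [-0.9 -0.2 -0.4] 0.0003
tcp plate [119.6  31.4  12.4] (array([-0.15, -0.08,  0.24]), array([19.6,  0.4, -0.6]))
[128.2  45.6  20. ] [120.6  67.7  -0. ]
```

```bash
python3 - <<'E'
from plant import arm; import cv2, numpy as np
c=arm.read_camera("scene")["color"][100:250,240:400,::-1]
cv2.imwrite("pics/s10.png",cv2.resize(c,None,fx=4,fy=4,interpolation=cv2.INTER_CUBIC))
w=arm.read_camera("wrist")["color"][:,:,::-1]
cv2.imwrite("pics/w10.png",np.clip(w.astype(int)*2,0,255).astype(np.uint8))
E
```

```text
(no output)
```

View pics/s10.png

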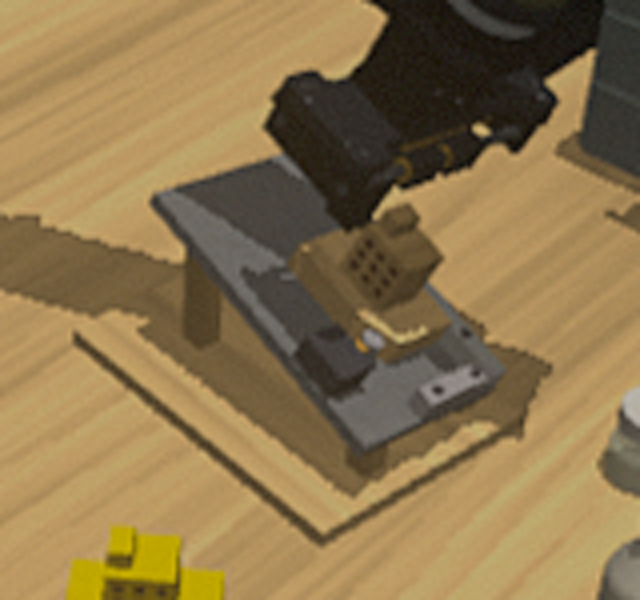

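View pics/w10.png

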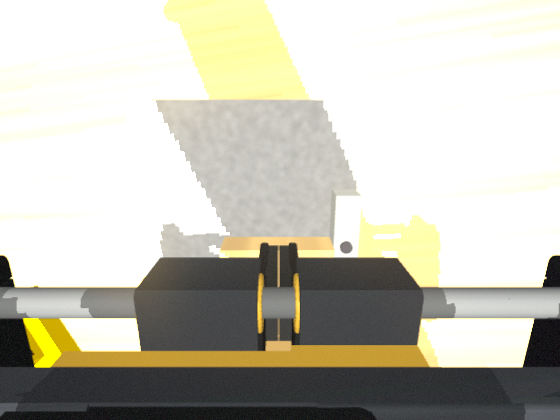

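```bash
python3 - <<'E'
from h import *; from plant import arm
s=arm.state(); c=arm.read_camera("wrist"); C=cam(c)
cv2.imwrite("pics/z11.png",np.clip(cv2.resize(c["color"][180:300,200:370,::-1],None,fx=4.5,fy=4.5,interpolation=cv2.INTER_CUBIC).astype(int)*1.6,0,255).astype(np.uint8))
M=R.from_rotvec(s['ee_rot']).as_matrix()
f=lambda u:((u-[200,180])*4.5).round(0)
print('tcp px',f(proj(C,s['eef_pos'])[0]))
for q in [(-9.5,0,0),(9.5,0,0),(0,0,15),(0,0,-15)]: print(q,f(proj(C,s['eef_pos']+M@(np.array(q)/1000))[0]))
for q in [(120,0,20),(120,64,20),(120,0,0),(120,64,0),(150,0,16)]: print(q,f(proj(C,O+PM@(np.array(q)/1000))[0]))
E
```

```text
tcp px [351. 288.]
(-9.5, 0, 0) [351. 219.]
(9.5, 0, 0) [351. 356.]
(0, 0, 15) [467. 288.]
(0, 0, -15) [235. 288.]
(120, 0, 20) [604. 309.]
(120, 64, 20) [ 89. 311.]
(120, 0, 0) [581. 250.]
(120, 64, 0) [113. 251.]
(150, 0, 16) [610.  67.]
```

View pics/z11.png

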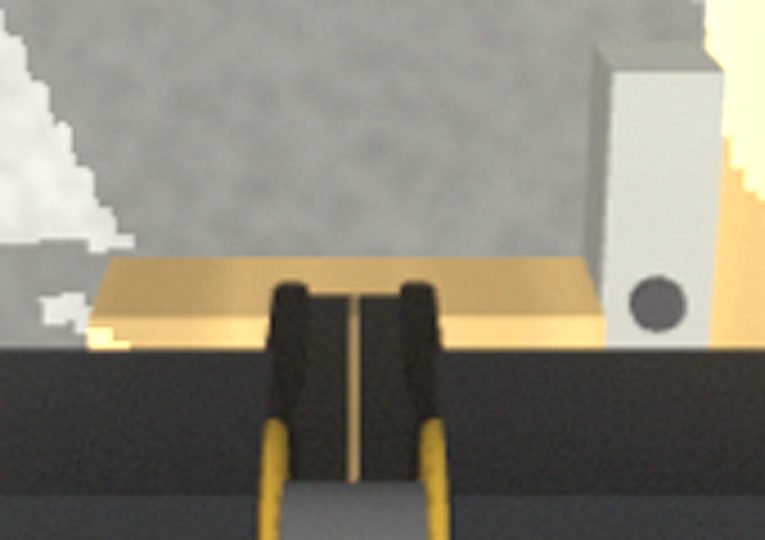

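```bash
python3 - <<'E'
from h import *; from plant import arm
s=arm.state(); c=arm.read_camera("scene"); C=cam(c)
cv2.imwrite("pics/z12.png",np.clip(cv2.resize(c["color"][130:200,290:370,::-1],None,fx=8,fy=8,interpolation=cv2.INTER_CUBIC).astype(int)*1.8,0,255).astype(np.uint8))
M=R.from_rotvec(s['ee_rot']).as_matrix()
f=lambda u:((u-[290,130])*8).round(0)
for q in [(0,0,0),(-9.5,0,-11),(9.5,0,-11),(0,0,-11),(0,-20,-11),(9.5,-20,-11)]: print(q,f(proj(C,s['eef_pos']+M@(np.array(q)/1000))[0]))
for q in [(119,0,20),(119,64,20),(119,64,0),(31,0,20),(150,0,16),(0,0,16)]: print(q,f(proj(C,O+PM@(np.array(q)/1000))[0]))
print(s['clock'],s['qpos'].round(2))
E
```

```text
(0, 0, 0) [256. 240.]
(-9.5, 0, -11) [215. 227.]
(9.5, 0, -11) [252. 269.]
(0, 0, -11) [234. 248.]
(0, -20, -11) [261. 206.]
(9.5, -20, -11) [280. 227.]
(119, 0, 20) [331. 202.]
(119, 64, 20) [200. 250.]
(119, 64, 0) [173. 292.]
(31, 0, 20) [503. 399.]
(150, 0, 16) [267. 143.]
(0, 0, 16) [559. 478.]
13.1667 [-0.67  0.49  0.29  1.51 -0.12  1.55  1.12]
```

View pics/z12.png

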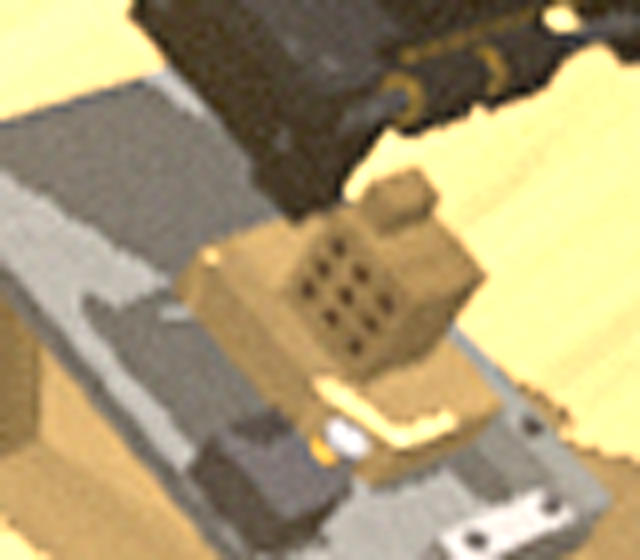

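Emit:
{"name": "apply_moves", "arguments": {"targets": [[[0,0,0,-8,0,0,1],[0,0,0,-8,0,0,1],[0,0,0,-4,2,0,1],[0,0,0,0,3,0,1],[0,0,0,0,2,0,1],[0,0,0,0,0,0,1]]]}}

```text
clock: 13.72
eef_pos: [0.4674, 0.2149, 0.0958]
ee_rot: [-1.727, 0.361, 0.211]
contact_force: [-1.5, 0.3, -0.0]
gripper_width: 0.0005
```

```bash
python3 st.py; python3 - <<'E'
from h import *; from plant import arm
s=arm.state(); c=arm.read_camera("wrist"); C=cam(c)
cv2.imwrite("pics/z13.png",np.clip(cv2.resize(c["color"][180:300,200:370,::-1],None,fx=4.5,fy=4.5,interpolation=cv2.INTER_CUBIC).astype(int)*1.6,0,255).astype(np.uint8))
c=arm.read_camera("scene")
cv2.imwrite("pics/z14.png",np.clip(cv2.resize(c["color"][120:200,280:370,::-1],None,fx=7,fy=7,interpolation=cv2.INTER_CUBIC).astype(int)*1.8,0,255).astype(np.uint8))
C=cam(c); M=R.from_rotvec(s['ee_rot']).as_matrix()
f=lambda u:((u-[280,120])*7).round(0)
for q in [(0,0,0),(-9.5,0,-11),(9.5,0,-11),(-9.5,-20,-11),(9.5,-20,-11)]: print(q,f(proj(C,s['eef_pos']+M@(np.array(q)/1000))[0]))
E
```

```text
13.7167 F tool [-1.4  0.5  0.3] 0.0005
tcp plate [142.9  30.9   4.8] (array([-0.17, -0.01,  0.24]), array([43., -7., -1.]))
(0, 0, 0) [248. 248.]
(-9.5, 0, -11) [212. 237.]
(9.5, 0, -11) [243. 273.]
(-9.5, -20, -11) [235. 200.]
(9.5, -20, -11) [267. 237.]
```

View pics/z13.png

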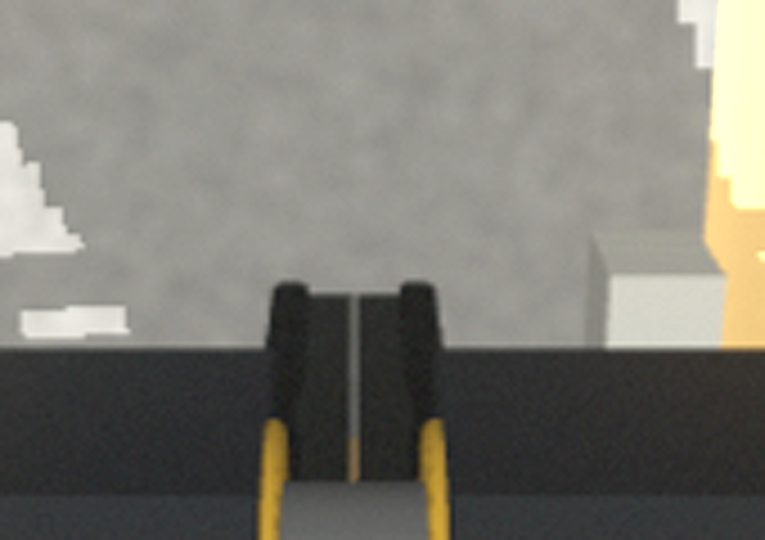

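View pics/z14.png

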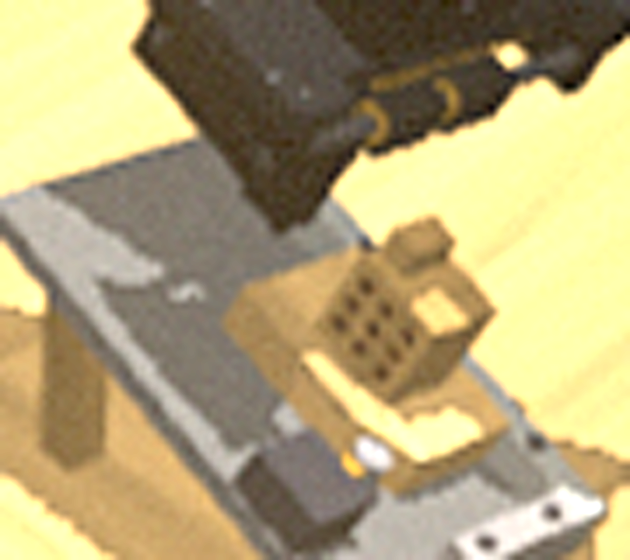

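```bash
python3 - <<'E'
from h import *; from plant import arm
s=arm.state(); W=cam(arm.read_camera("wrist"));S=cam(arm.read_camera("scene"))
M=R.from_rotvec(s['ee_rot']).as_matrix()
for a in [(250,195),(262,212),(275,230),(285,232)]:
  p=tri([(W,(200+275/4.5-.4,180+287/4.5-.4)),(S,(280+a[0]/7-.4,120+a[1]/7-.4))])
  print(a,'tool',(M.T@(p-s['eef_pos'])*1000).round(1),proj(S,p),proj(W,p))
E
```

```text
(250, 195) tool [ -9.3 -23.5  -8.1] [[315.08076349 147.40817784]] [[262.09121732 245.18380079]]
(262, 212) tool [ -4.4 -19.4  -6.2] [[316.05989589 149.67929542]] [[266.25326471 250.71630852]]
(275, 230) tool [  0.8 -15.1  -4.1] [[317.12837575 152.07625776]] [[270.43618933 256.4198256 ]]
(285, 232) tool [  2.7 -15.9  -2.7] [[318.06850905 152.25098021]] [[273.11381669 260.14230756]]
```

Emit:
{"name": "apply_moves", "arguments": {"targets": [[[0,0,-5,0,-2,0,1],[0,0,-5,0,0,0,1],[0,0,-5,0,0,0,1],[0,0,-5,0,0,0,1],[0,0,0,0,0,0,1],[0,0,0,0,0,0,1]]]}}

```text
clock: 14.42
eef_pos: [0.471, 0.2132, 0.0953]
ee_rot: [-1.763, 0.048, -0.054]
contact_force: [0.4, -0.5, 0.3]
gripper_width: 0.0004
```

```bash
cat > st.py <<'E'
from h import *; from plant import arm
th=np.radians(20);RP=RT@R.from_euler('z',-th).as_matrix()
s=arm.state();print(round(s['clock'],2),'F plate',(PM.T@s['contact_force']).round(1))
M=R.from_rotvec(s['ee_rot']).as_matrix(); P=lambda q:(PM.T@(s['eef_pos']+M@(np.array(q)/1000)-O)*1000).round(1)
print('tcp plate',P((0,0,0)),'tip contact corner',P((9.5,-22.5,0)),'low corner',P((-9.5,-22.5,0)),'rot err',toolmove(s,[0,0,0],RP)[0])
g=tgt(142,32,-12,(0,0,0)); print('to -12',toolmove(s,g,RP)[1],'qd',s['qpos'].round(2))
E
python3 st.py
```

```text
14.42 F plate [-0.3  0.5  0.3]
tcp plate [139.2  32.3   5.3] tip contact corner [138.4  32.4  29.7] low corner [156.1  32.3  22.9] rot err [ 0.   -0.27  0.93]
to -12 [-8.8 15.2  0.3] qd [-0.85  0.2   0.29  1.84  0.11  1.22  0.89]
```

Emit:
{"name": "apply_moves", "arguments": {"targets": [[[0,-0.2,0.5,-4,5,0,1],[0,0,0,-3,5,0,1],[0,0,0,-1,2,0,1],[0,0,0,0,0,0,1]]]}}

```text
clock: 14.75
eef_pos: [0.4651, 0.2103, 0.0825]
ee_rot: [-1.763, 0.06, -0.045]
contact_force: [-0.9, -0.8, -0.1]
gripper_width: 0.0009
```

```bash
python3 st.py; python3 - <<'E'
from h import *; from plant import arm
s=arm.state(); c=arm.read_camera("scene")
cv2.imwrite("pics/z15.png",np.clip(cv2.resize(c["color"][120:200,280:370,::-1],None,fx=7,fy=7,interpolation=cv2.INTER_CUBIC).astype(int)*1.8,0,255).astype(np.uint8))
C=cam(c); M=R.from_rotvec(s['ee_rot']).as_matrix()
f=lambda u:((u-[280,120])*7).round(0)
for q in [(-9.5,0,-11),(9.5,0,-11),(-9.5,-22,-11),(9.5,-22,-11)]: print(q,f(proj(C,s['eef_pos']+M@(np.array(q)/1000))[0]))
E
```

```text
14.75 F plate [ 0.7  0.8 -0.5]
tcp plate [140.   33.1  -9. ] tip contact corner [138.8  33.1  15.4] low corner [156.7  33.    8.9] rot err [ 0.04 -0.3   0.18]
to -12 [-3.   2.2  1.1] qd [-0.85  0.21  0.28  1.86  0.1   1.2   0.9 ]
(-9.5, 0, -11) [195. 275.]
(9.5, 0, -11) [231. 298.]
(-9.5, -22, -11) [206. 224.]
(9.5, -22, -11) [243. 246.]
```

View pics/z15.png

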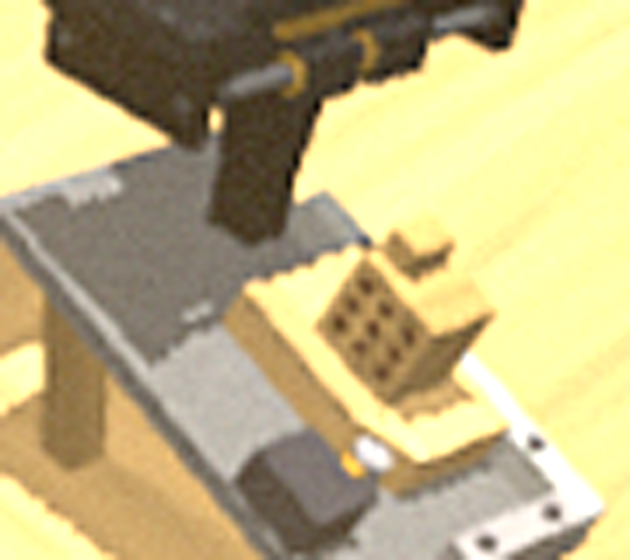

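Confirmed: the fingers end about 22 mm short of the stated TCP, with visible tip corners at (210,222) and (248,245) matching that offset. I'll lower a little and approach.

Emit:
{"name": "apply_moves", "arguments": {"targets": [[[0,-0.1,0.2,1,3,1,1],[0,0,0,3,2,0,1],[0,0,0,3,1,0,1],[0,0,0,2,0.5,0,1],[0,0,0,0,0,0,1]]]}}

```text
clock: 15.22
eef_pos: [0.4767, 0.2082, 0.0746]
ee_rot: [-1.764, 0.064, -0.043]
contact_force: [-0.6, -0.2, -0.0]
gripper_width: 0.0002
```

```bash
python3 st.py
```

```text
15.22 F plate [ 0.6  0.2 -0.3]
tcp plate [126.2  33.  -12.4] tip contact corner [125.  33.  12.] low corner [142.8  32.8   5.5] rot err [ 0.13 -0.34 -0.08]
to -12 [-14.7  -5.8   0.9] qd [-0.83  0.24  0.29  1.84  0.09  1.19  0.92]
```

Emit:
{"name": "apply_moves", "arguments": {"targets": [[[0,0,0,1.4,0.5,0,1],[0,0,0,1.4,0.5,0,1],[0,0,0,1.4,0.5,0,1]]]}}

```text
clock: 15.47
eef_pos: [0.4803, 0.2077, 0.0732]
ee_rot: [-1.764, 0.066, -0.041]
contact_force: [-5.1, -0.1, 5.7]
gripper_width: 0.0006
```

```bash
python3 st.py
```

```text
15.47 F plate [6.7 1.5 3.4]
tcp plate [122.3  32.9 -12.5] tip contact corner [121.   32.9  11.8] low corner [138.9  32.8   5.4] rot err [ 0.14 -0.33 -0.2 ]
to -12 [-18.3  -7.2   0.8] qd [-0.83  0.25  0.29  1.83  0.09  1.19  0.93]
```

Emit:
{"name": "apply_moves", "arguments": {"targets": [[[0,0,0,1.6,0.5,0,1],[0,0,0,1.6,0.5,0,1]]]}}

```text
clock: 15.63
eef_pos: [0.4814, 0.2076, 0.0728]
ee_rot: [-1.765, 0.069, -0.037]
contact_force: [-5.0, -0.6, 5.3]
gripper_width: 0.0004
```

```bash
python3 st.py
```

```text
15.63 F plate [6.4 1.9 3. ]
tcp plate [121.2  32.9 -12.5] tip contact corner [119.8  32.9  11.8] low corner [137.7  32.8   5.5] rot err [ 0.19 -0.28 -0.45]
to -12 [-19.4  -7.5   0.8] qd [-0.83  0.25  0.29  1.83  0.09  1.19  0.93]
```

Emit:
{"name": "apply_moves", "arguments": {"targets": [[[0,0,-0.2,2.3,0.8,0,1],[0,0,-0.2,2.3,0.8,0,1]]]}}

```text
clock: 15.8
eef_pos: [0.4836, 0.2073, 0.0719]
ee_rot: [-1.766, 0.066, -0.038]
contact_force: [-4.9, -0.6, 5.1]
gripper_width: 0.0004
```

```bash
python3 st.py
```

```text
15.8 F plate [6.2 1.9 2.8]
tcp plate [118.7  32.9 -12.6] tip contact corner [117.4  32.9  11.8] low corner [135.3  32.8   5.4] rot err [ 0.24 -0.22 -0.31]
to -12 [-21.7  -8.4   0.8] qd [-0.82  0.26  0.29  1.83  0.09  1.19  0.93]
```

Emit:
{"name": "apply_moves", "arguments": {"targets": [[[0,0,-0.2,2.3,0.8,0,1],[0,0,-0.1,2.3,0.8,0,1],[0,0,-0.1,2.3,0.8,0,1]]]}}

```text
clock: 16.05
eef_pos: [0.4865, 0.2068, 0.0709]
ee_rot: [-1.767, 0.065, -0.036]
contact_force: [-5.3, -0.6, 6.4]
gripper_width: 0.0004
```

```bash
python3 st.py
```

```text
16.05 F plate [7.  2.1 3.9]
tcp plate [115.6  33.  -12.6] tip contact corner [114.2  32.9  11.8] low corner [132.1  32.8   5.4] rot err [ 0.32 -0.12 -0.34]
to -12 [-24.7  -9.4   0.9] qd [-0.82  0.26  0.29  1.82  0.09  1.19  0.94]
```

Emit:
{"name": "apply_moves", "arguments": {"targets": [[[0,0,-0.2,2.5,0.8,0,1],[0,0,-0.1,2.5,0.8,0,1],[0,0,-0.1,2.5,0.8,0,1],[0,0,-0.1,2.5,0.8,0,1]]]}}

```text
clock: 16.38
eef_pos: [0.491, 0.2062, 0.0694]
ee_rot: [-1.769, 0.065, -0.032]
contact_force: [-3.4, 0.5, 4.1]
gripper_width: 0.0001
```

```bash
python3 st.py
```

```text
16.38 F plate [4.6 0.5 2.6]
tcp plate [110.9  33.1 -12.5] tip contact corner [109.5  32.9  11.9] low corner [127.4  32.9   5.5] rot err [ 0.44  0.03 -0.43]
to -12 [-29.1 -10.9   1. ] qd [-0.82  0.28  0.3   1.81  0.08  1.19  0.95]
```

Emit:
{"name": "apply_moves", "arguments": {"targets": [[[-0.1,0,-0.2,2,0.7,0,1],[0,0,-0.1,2,0.7,0,1],[0,0,-0.1,2,0.7,0,1]]]}}

```text
clock: 16.63
eef_pos: [0.4964, 0.2054, 0.0674]
ee_rot: [-1.772, 0.059, -0.036]
contact_force: [-3.5, -0.0, 2.3]
gripper_width: 0.0007
```

```bash
python3 st.py
```

```text
16.63 F plate [4.1 0.6 0.8]
tcp plate [105.1  33.2 -12.5] tip contact corner [103.8  33.   11.9] low corner [121.7  33.    5.4] rot err [ 0.57  0.07 -0.09]
to -12 [-34.5 -13.    1.1] qd [-0.81  0.28  0.3   1.81  0.09  1.18  0.95]
```

Emit:
{"name": "apply_moves", "arguments": {"targets": [[[-0.1,0,0,1.8,0.6,0,1],[-0.1,0,0,1.8,0.6,0,1],[0,0,0,1.8,0.6,0,1]]]}}

```text
clock: 16.88
eef_pos: [0.5022, 0.2045, 0.0652]
ee_rot: [-1.776, 0.059, -0.036]
contact_force: [-2.2, -1.0, 3.5]
gripper_width: 0.0004
```

```bash
python3 st.py
```

```text
16.88 F plate [3.2 1.8 2.3]
tcp plate [ 98.8  33.3 -12.5] tip contact corner [97.6 33.  11.9] low corner [115.4  33.    5.4] rot err [ 0.8   0.08 -0.08]
to -12 [-40.4 -15.2   1.1] qd [-0.81  0.3   0.3   1.79  0.09  1.18  0.96]
```

Emit:
{"name": "apply_moves", "arguments": {"targets": [[[-0.2,0,0,1.5,0.5,0,1],[-0.1,0,0,1.2,0.4,0,1]]]}}

```text
clock: 17.05
eef_pos: [0.5054, 0.2039, 0.0641]
ee_rot: [-1.782, 0.06, -0.036]
contact_force: [-3.0, 0.2, 2.6]
gripper_width: 0.0005
```

```bash
python3 st.py
```

```text
17.05 F plate [3.7 0.4 1.4]
tcp plate [ 95.4  33.4 -12.5] tip contact corner [94.1 33.  11.9] low corner [112.   33.    5.4] rot err [ 1.13  0.06 -0.09]
to -12 [-43.6 -16.4   1.1] qd [-0.81  0.31  0.3   1.79  0.09  1.19  0.96]
```

Emit:
{"name": "apply_moves", "arguments": {"targets": [[[0.2,0,0,1.2,0.4,0,1],[0.2,0,0,1.2,0.4,0,1]]]}}

```text
clock: 17.22
eef_pos: [0.5079, 0.2038, 0.063]
ee_rot: [-1.775, 0.06, -0.035]
contact_force: [-6.0, -0.3, 5.1]
gripper_width: 0.0003
```

```bash
python3 st.py
```

```text
17.22 F plate [7.3 1.6 2.4]
tcp plate [ 92.7  33.2 -12.6] tip contact corner [91.4 32.9 11.8] low corner [109.2  33.    5.3] rot err [ 0.75  0.09 -0.11]
to -12 [-46.2 -17.4   1.1] qd [-0.8   0.31  0.3   1.79  0.08  1.18  0.97]
```

Emit:
{"name": "apply_moves", "arguments": {"targets": [[[0.1,0,0,1.7,0.6,0,1],[0,0,0,1.7,0.6,0,1],[0,0,0,1.7,0.6,0,1]]]}}

```text
clock: 17.47
eef_pos: [0.5078, 0.2038, 0.0629]
ee_rot: [-1.773, 0.069, -0.027]
contact_force: [-8.7, 0.0, 9.0]
gripper_width: 0.0002
```

```bash
python3 st.py
```

```text
17.47 F plate [11.2  2.2  5.2]
tcp plate [ 92.7  33.2 -12.7] tip contact corner [91.1 32.9 11.6] low corner [109.1  32.9   5.4] rot err [ 0.68  0.14 -0.74]
to -12 [-46.3 -17.    1.1] qd [-0.8   0.32  0.3   1.78  0.07  1.19  0.97]
```

Stopped at the stop with about 11 N push. I'll hold.

Emit:
{"name": "apply_moves", "arguments": {"targets": [[[0,0,-0.2,1.7,0.6,0,1],[0,0,-0.2,1.7,0.6,0,1],[0,0,-0.2,1.7,0.6,0,1],[0,0,-0.1,1.7,0.6,0,1]]]}}

```text
clock: 17.8
eef_pos: [0.5078, 0.2038, 0.063]
ee_rot: [-1.774, 0.069, -0.024]
contact_force: [-8.0, 0.1, 9.7]
gripper_width: 0.0006
```

```bash
python3 st.py
```

```text
17.8 F plate [10.7  2.3  6.1]
tcp plate [ 92.8  33.2 -12.7] tip contact corner [91.2 32.9 11.7] low corner [109.1  33.    5.4] rot err [ 0.73  0.23 -0.83]
to -12 [-46.3 -16.9   1.2] qd [-0.8   0.32  0.3   1.78  0.07  1.19  0.98]
```

Emit:
{"name": "apply_moves", "arguments": {"targets": [[[0,0,-0.1,1.6,0.6,0,1],[0,0,-0.1,1.6,0.6,0,1],[0,0,-0.1,1.6,0.6,0,1],[0,0,0,-2,0,0,1],[0,0,0,-6,-2,0,1],[0,0,0,-12,-5,0,1]]]}}

```text
clock: 18.3
eef_pos: [0.4902, 0.2055, 0.0702]
ee_rot: [-1.774, 0.07, -0.025]
contact_force: [-0.9, -0.2, 0.0]
gripper_width: 0.0003
```

Emit:
{"name": "apply_moves", "arguments": {"targets": [[[0,0,0,-15,-15,0,1],[0,0,0,-15,-30,0,1],[0,0,0,-15,-35,0,1],[0,0,0,-15,-35,0,1],[0,0,0,0,-30,0,1],[0,0,0,0,0,0,1],[0,0,0,0,0,0,1]]]}}

```text
clock: 18.88
eef_pos: [0.4273, 0.2403, 0.2203]
ee_rot: [-1.771, 0.065, -0.026]
contact_force: [-0.4, 0.2, -0.8]
gripper_width: 0.0006
```

```bash
python3 - <<'E'
from h import *; from plant import arm; import pickle
s=arm.state();c=arm.read_camera("wrist");pickle.dump((c,s),open("w20.pkl","wb"));cv2.imwrite("pics/w20.png",c["color"][:,:,::-1]);print(s['clock'],s['contact_force'],s['eef_pos'])
c=arm.read_camera("scene");cv2.imwrite("pics/s20.png",c["color"][:,:,::-1])
cv2.imwrite("pics/z20.png",np.clip(cv2.resize(c["color"][120:220,270:380,::-1],None,fx=6,fy=6,interpolation=cv2.INTER_CUBIC).astype(int)*1.6,0,255).astype(np.uint8))
c=arm.read_camera("top");pickle.dump(c,open("t20.pkl","wb"));cv2.imwrite("pics/t20.png",c["color"][:,:,::-1])
E
```

```text
18.8833 [-0.35640539  0.24555536 -0.79913751] [0.42734603 0.24032524 0.22031974]
```

View pics/w20.png

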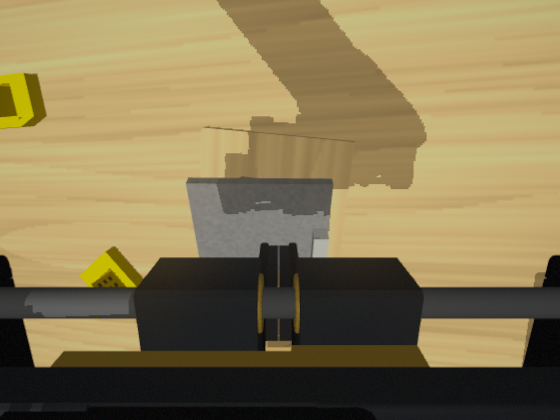

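View pics/z20.png

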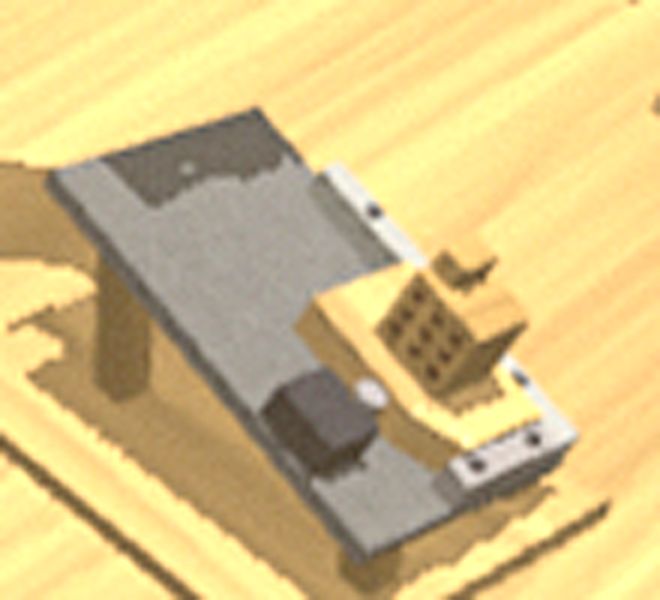

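View pics/t20.png

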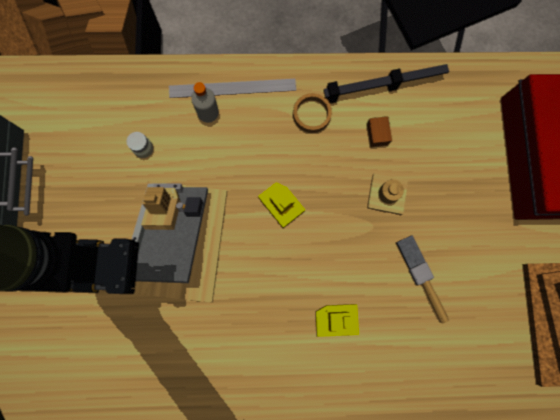

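The scene view shows the model flush in the corner against stop and fence, pusher nose at its side. The other things look unmoved in the top view. One numeric check before handing in.

```bash
python3 - <<'E'
from h import *; import pickle
c=pickle.load(open("t20.pkl","rb"));C=cam(c)
cv2.imwrite("pics/z21.png",np.clip(cv2.resize(c["color"][175:245,125:215,::-1],None,fx=8,fy=8,interpolation=cv2.INTER_CUBIC).astype(int)*1.8,0,255).astype(np.uint8))
f=lambda u:((u-[125,175])*8).round(0)
for q in [(0,0,16),(150,0,16),(0,62,16),(90,0,20),(90,64,20),(24,64,20),(-15,115,0)]: print(q,f(proj(C,O+PM@(np.array(q)/1000))[0]))
a=cv2.imread("pics/top0.png").astype(int);b=c["color"][:,:,::-1].astype(int)
d=np.abs(a-b).sum(2); d=(d>90).astype(np.uint8); n,l,st,ce=cv2.connectedComponentsWithStats(d)
print([list(x) for x in st[1:] if x[4]>15])
E
```

```text
(0, 0, 16) [214. 108.]
(150, 0, 16) [ 70. 616.]
(0, 62, 16) [432. 108.]
(90, 0, 20) [124. 395.]
(90, 64, 20) [360. 398.]
(24, 64, 20) [415. 176.]
(-15, 115, 0) [650.  93.]
[[np.int32(143), np.int32(188), np.int32(20), np.int32(20), np.int32(208)], [np.int32(142), np.int32(188), np.int32(35), np.int32(38), np.int32(614)], [np.int32(0), np.int32(228), np.int32(237), np.int32(192), np.int32(15223)], [np.int32(317), np.int32(242), np.int32(17), np.int32(25), np.int32(110)], [np.int32(306), np.int32(267), np.int32(28), np.int32(12), np.int32(51)], [np.int32(0), np.int32(359), np.int32(135), np.int32(61), np.int32(3875)]]
```

View pics/z21.png

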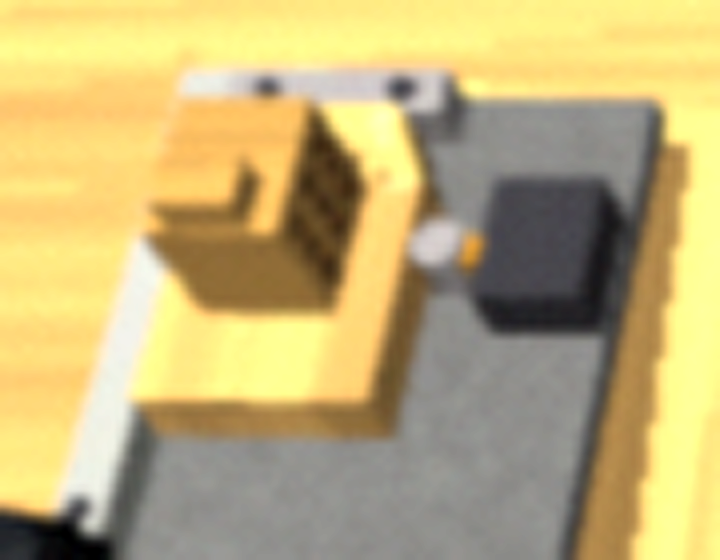

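```bash
python3 - <<'E'
from plant import arm
print(arm.finish_job()); s=arm.state(); print(s['clock'],s['contact_force'])
E
```

```text
the job is handed in; nothing more can be done
None
the job is handed in; nothing more can be done
```

The model is seated in the jig's corner and I've handed the job in at about 19 s. No verdict comes back.

- **Placing:** I gripped the plain wooden model by its window walls and set it on the plate about 15 mm uphill of where the pusher catches it. When I let go, it slid down along the fence and was caught with its low edge about 30 mm short of the stop and its corner about 0.5 mm from the fence.
- **Pressing home:** I pushed the base past the pusher with the closed fingertips at about 6–7 N. I then pressed it against the stop with a measured 10.7–11.2 N for a little over 0.5 s and backed off clear of it. The force on the stop itself is not measured directly.
- **Last checks:** The base edges lie where a seated model should, within the 1–2 mm offset that the top view also shows for the jig itself. That is no finer than the 2 mm limit. The scene view shows the base flush with the stop and the fence. A before-and-after top-view comparison showed changes only at the model and the arm with its shadow, so the other things on the table look unmoved.
- **What disagreed:**
  - The fingers ended about 22 mm short of the stated TCP. My first push approach was therefore too high and passed over the base without touching it.
  - I confirmed the offset in the scene view, tilted the tool 20 degrees uphill so the gripper body cleared the building, and went lower.
  - The plate was about 1.4 mm higher than my camera fit.

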